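Set up a shaft run-out check on the surface plate

TASK

Set up the run-out check on the black stone plate, left and right being as seen from the robot: stand the two steel vee blocks on the half of the plate nearer the robot, one left and one right with their vees in line, then lay the turned shaft from its wooden rest across both vees so that each block carries the middle of one of its thinner journals and the threaded end points left. Last, stand the dial indicator on the far half of the plate, behind the shaft and facing the robot, with its stylus over the middle of the shaft's thick part. Do not push the steel setup block and the ball bearing about.

Things in the scene. Friction and masses are not known exactly. Their poses are not given: they have to be found in the camera images.
- plate_top (a point): Black stone surface plate, 200 x 200 mm, 50 mm high, fixed on the steel table. Point: middle of its flat top face. x points away from the robot (turned up to 10 degrees), y to the robot's left, z up. Near half: x < 0; far half: x > 0.
- vee_block_1_centre (a point): One of two identical loose steel vee blocks, 0.5 kg: 50 mm (x) by 35 mm (y) by 42 mm high, standing on the table, with a 90-degree vee along y in its top, 36 mm wide, its bottom line 24 mm above the foot. Grip it across the two flat x faces, 50 mm apart. Point: the block's centre, 21 mm above its foot. Either block may stand left or right.
- vee_block_2_centre (a point): The other vee block, the same as vee_block_1.
- shaft_centre (a point): Loose level steel shaft, 0.54 kg. Point: on its axis, middle of the thick part; x along the axis to the threaded end. Thick part 30 mm dia, -22 to +22 mm (grip here); journals 20 mm dia, 22 to 78 mm each side; dark thread to +98. In a vee block its axis is 38 mm above the block's foot; at the start 48 mm above the table in a fixed wooden rest (16 mm uprights at +-50 mm, 10 mm plank).
- indicator_head (a point): Loose dial indicator stand, 0.7 kg: dark iron base 64 (x) x 54 x 34 mm, post, on top a square head 20 x 20 x 30 mm to grip (free above 110 mm). Point: the head's centre, over the base's middle, 137 mm above the foot. Below it a rod runs along -x to the 44 mm dial (top 160 mm up, faces -x); its stylus points down 85 mm from the post, tip 64 mm above the foot, 11 mm clear of a shaft in the vees.
- setup_block_centre (a point): Bystander: loose flat steel setup block with holes, 76 x 51 x 25 mm, on the table. The point is its centre. Not to be pushed about.
- bearing_centre (a point): Bystander: loose steel ball bearing lying flat on the table, 62 mm diameter, 16 mm high. The point is its centre. Not to be pushed about.
Mind the look-alikes: they are no part of the job. Leave any purple or yellow look-alike of the part that bears vee_block_1_centre alone. What is shaped like the part that bears shaft_centre but purple is not meant.

How it is judged:
By the outcome, as a careful person would: the job done as asked, in the order asked, and still so for the second after the job is handed in, with the robot touching nothing.
It also fails if it takes over 109 s, if anything falls off the work surface, if the arm or the gripper's body presses on something with over 40 N, if the wrist force passes 120 N, or if a joint passes its speed limit or range.

ROBOT

A 7-joint arm with a two-finger parallel gripper is mounted at the origin on the work surface. World frame = base frame: x ahead of the robot, y to its left, z up, the work surface at z = 0. Lengths are in m, angles in rad, forces in N, time in s.
With the tool pointing down it reaches from about 0.425 to 0.925 m from the base axis. Payload 6.8 kg.
Tool frame: the origin (TCP) lies between the finger pads; the fingertips stand 8 mm ahead of it and the grasp point (between the pads) lies 11 mm behind it; z points along the fingers, y is the direction in which the jaws open and shut (so a half turn about z gives the same grasp; the last joint's range is limited). The gripper opens to 88 mm and grips with 3 to 60 N. Pads are 20 mm wide; open, the fingers measure 115 mm over their backs; the gripper's body (75 mm by 178 mm) begins 61 mm behind the grasp point.
Start: joints at [-1.37, 0.477, 0.022, 1.555, -0.011, 1.109, -0.083], TCP at [0.205, 0.643, 0.231] pointing down, gripper open.
Joint ranges: [-2.96, 2.96], [-0.34, 2.1], [-1.41, 1.46], [0.24, 2.44], [-1.37, 4.51], [0.17, 1.92], [-2.96, 2.96]. Speed limits (rad/s): [2.39, 2.39, 3.14, 3.14, 3.14, 3.14, 3.14].

INTERFACE

Orientations are given as a unit quaternion [w, x, y, z].
In Python, from bench import env, eyes gives the robot as it stands.
- The arm moves only by the shell command python3 -m handwheel 'ROWS' [OPENING]. ROWS is JSON, a list of rows, each an object with "dp": the shift along the tool's x, y, z in mm, a list of three; "spin": the turn about the tool's z in degrees. In form: [{"dp": [tx, ty, tz], "spin": spin}, ...]. A call has 1 to 12 rows; each row is the pose to reach, as a shift and turn from the pose measured when the call began, along the tool's axes at that moment; what a row does not reach only later rows make up. A row lasts 1/10 s, in which the tool goes at most 50 mm and 8.59 degrees, less where a joint would pass 70% of its speed; a pose out of reach is approached as far as the arm can. A call with a gripper value outside its range is refused whole. OPENING is the opening, from 0 (shut) to 1 (fully open), set as the call begins (- or left out, the last holds). The fingers move at their own pace and stop on an object; the grip force is fixed at half the most. Time passes only in rows, so rows that repeat a pose let the fingers close. It gives the time, the measured TCP pose, the force and the opening at its end, in the units of the state.
- env.read_state(): the state, without advancing time (a new reading comes with each control period).
- eyes.capture(name): name is "side" or "top" or "wrist"; returns (picture, depth): 400x640x3 uint8, red, green, blue; 400x640 float32, m along the optical axis (not along the pixel's ray), 0 where there is no reading.
- eyes.camera_params(name): a dict with "fx", "fy", "cx", "cy" (pixels), "rvec" (rotation vector, rad) and "tvec" (3), from world to camera coordinates, as OpenCV has them. Camera axes: x right, y down, z forward; pixel columns grow to the right and rows downward; lengths in m; the calibration is good to about 2 mm. A picture is of the moment at which its call begins: read the wrist's pose just before it. camera_params takes no time and is no camera call; for the wrist camera it gives the pose at the moment of the call.
- env.hand_in(): hands the job in, once; it reports no verdict.
The state is a dict: "time": time; "joint_positions": joint angles; "joint_velocities": joint speeds; "joint_efforts": joint torques, N m; "tcp_pos": TCP position; "ee_rot": TCP orientation; "force": force on the tool from outside, world axes, zero at the start; "torque": the same for the moment, N m; "gripper_width": finger opening in m.
Only numpy, scipy, OpenCV 4.12 (cv2) and the standard library are available. Lean on these libraries where they do the work, as an engineer would, in place of code of your own. Each camera call takes 0.05 s, during which the arm holds its last target.

## Working session

There is one attempt and no reset: what is moved stays moved. The work goes in short steps, Python scripts to look and compute and a shell command to move; the robot and the scene stay as the last step left them, time stands still between calls to the robot, and variables do not carry over. Pictures are saved under pics/ and viewed, and the job is handed in when it is done.

```bash
ls; mkdir -p pics
python3 - <<'E'
from bench import env, eyes
import cv2
s=env.read_state();print(s)
for n in("side","top","wrist"):
    p,d=eyes.capture(n);cv2.imwrite(f"pics/{n}0.png",p[:,:,::-1]);import numpy as np;np.save(f"pics/{n}0.npy",d)
    print(n,eyes.camera_params(n))
E
```

```text
pics
{'time': 0.0, 'joint_positions': array([-1.3700913 ,  0.4777491 ,  0.0223355 ,  1.55645724, -0.01150415,
        1.10933451, -0.08307715]), 'joint_velocities': array([ 5.36802920e-04,  8.31697400e-04, -1.11284149e-03,  1.79475879e-03,
       -2.17233215e-04,  8.31183302e-05, -1.47955382e-03]), 'joint_efforts': array([-3.88807730e-04, -5.82859862e+01,  1.53430358e+00, -2.72610265e+01,
       -5.44827408e-02,  1.68975588e-02,  1.64315984e-04]), 'tcp_pos': array([0.20497376, 0.64248991, 0.22971341]), 'ee_rot': array([-7.61430124e-05,  1.53766804e-01,  9.88106746e-01, -9.06882367e-04]), 'force': array([-0.69417976,  0.4136849 , -0.29483664]), 'torque': array([-0.02016602,  0.00090227,  0.00587818]), 'gripper_width': 0.08799736185994557}
side {'fx': 455.10353024564233, 'fy': 455.10353024564233, 'cx': 318.8353952757295, 'cy': 195.98613508738774, 'rvec': array([ 2.09394002, -0.78752748,  0.36492554]), 'tvec': array([-0.37224872,  0.251601  ,  1.00636483])}
top {'fx': 373.325602833427, 'fy': 373.325602833427, 'cx': 317.07018934109624, 'cy': 192.8068674111119, 'rvec': array([ 2.12526005, -2.09637235,  0.19186627]), 'tvec': array([-0.02649598,  0.49080003,  0.85787298])}
wrist {'fx': 346.0296087495217, 'fy': 346.0296087495217, 'cx': 321.6931087978825, 'cy': 195.95658345999186, 'rvec': array([-2.32724608, -1.70212952, -0.26135549]), 'tvec': array([-0.67487406, -0.0356682 ,  0.39106733])}
```

View pics/top0.png

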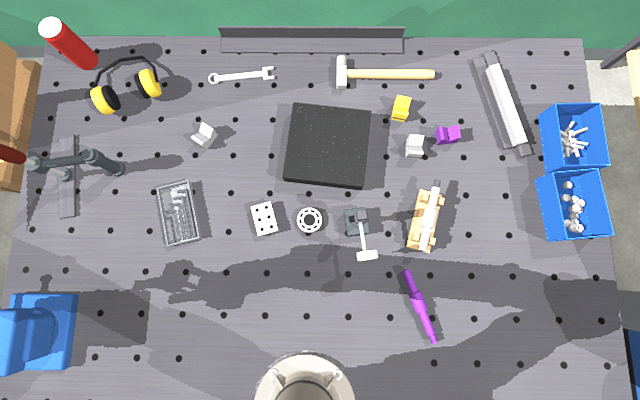

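View pics/side0.png

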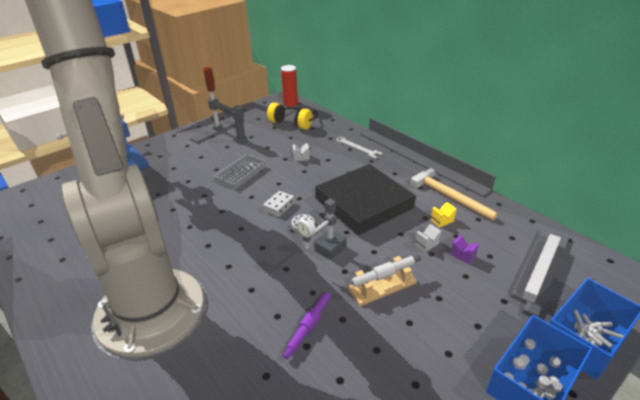

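View pics/wrist0.png

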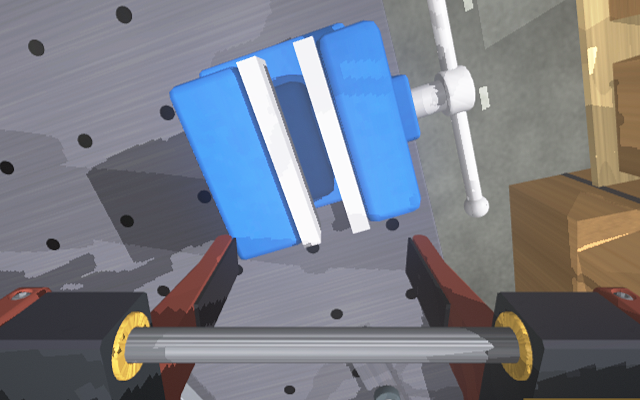

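```bash
cat > h.py <<'E'
import numpy as np, cv2
from bench import env, eyes
def cam(n):
    c=eyes.camera_params(n);R=cv2.Rodrigues(c['rvec'])[0];return c,R,np.array(c['tvec'])
def ray(n,u,v,z,C=None):
    c,R,t=C or cam(n);d=R.T@np.array([(u-c['cx'])/c['fx'],(v-c['cy'])/c['fy'],1]);o=-R.T@t
    return o+d*(z-o[2])/d[2]
def cloud(n,d,C=None):
    c,R,t=C or cam(n);v,u=np.mgrid[0:400,0:640]
    P=np.stack([(u-c['cx'])/c['fx']*d,(v-c['cy'])/c['fy']*d,d],-1)
    return (P-t)@R
def proj(n,p,C=None):
    c,R,t=C or cam(n);q=R@np.asarray(p)+t;return [q[0]/q[2]*c['fx']+c['cx'],q[1]/q[2]*c['fy']+c['cy']]
E
python3 - <<'E'
from h import *
np.set_printoptions(precision=4,suppress=True)
d=np.load('pics/top0.npy');W=cloud('top',d)
for u,v in[(327,145),(204,134),(415,145),(401,108),(447,133),(357,222),(430,212),(433,190),(264,219),(310,220),(418,305),(300,290)]:
    print(u,v,W[v,u])
c=eyes.camera_params('top');print(proj('top',[.205,.643,.3]), proj('top',[0,0,0]))
p=cv2.imread('pics/top0.png')
cv2.imwrite('pics/t1.png',cv2.resize(p[90:190,180:480],None,fx=2.6,fy=2.6,interpolation=cv2.INTER_CUBIC))
cv2.imwrite('pics/t2.png',cv2.resize(p[160:280,240:460],None,fx=3.5,fy=3.5,interpolation=cv2.INTER_CUBIC))
E
```

```text
327 145 [ 0.6113 -0.0426  0.0529]
204 134 [0.6468 0.2748 0.0258]
415 145 [ 0.6242 -0.2678  0.0213]
401 108 [ 0.7212 -0.2332  0.0296]
447 133 [ 0.6543 -0.3481  0.0295]
357 222 [ 0.4141 -0.1108  0.1074]
430 212 [ 0.4457 -0.2871  0.0607]
433 190 [ 0.5005 -0.2989  0.0529]
264 219 [0.4287 0.1106 0.0228]
310 220 [ 0.4283 -0.0028  0.0178]
418 305 [ 0.231  -0.2593  0.027 ]
300 290 [0.2592 0.0187 0.0043]
[np.float64(-90.18804978545262), np.float64(328.45507947549265)] [np.float64(305.5397784603203), np.float64(406.39118465761373)]
```

View pics/t1.png

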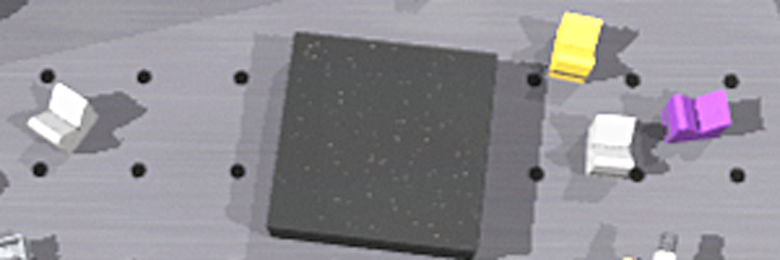

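View pics/t2.png

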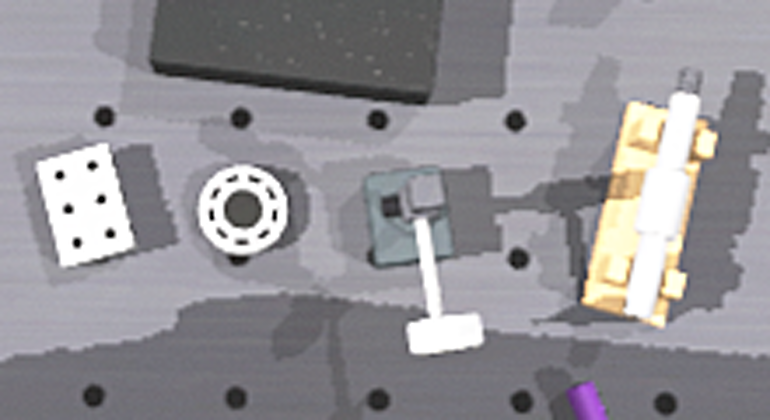

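```bash
cat >> h.py <<'E'
from scipy.spatial.transform import Rotation as Ro
def Rt(s=None):
    q=(s or env.read_state())['ee_rot'];return Ro.from_quat([q[1],q[2],q[3],q[0]]).as_matrix()
def yaw(s=None):
    "direction of jaw axis (tool y) in world deg"
    R=Rt(s);return np.degrees(np.arctan2(R[1,1],R[0,1]))
def go(p,jaw=None):
    "prints dp (mm) and spin (deg) to reach TCP p, jaw axis angle (mod 180); tilt info"
    s=env.read_state();R=Rt(s);dp=R.T@(np.asarray(p)-s['tcp_pos'])*1000
    sp=0
    if jaw is not None:
        sp=-(jaw-yaw(s));sp=(sp+90)%180-90
    print('t',round(s['time'],2),'tcp',s['tcp_pos'].round(4),'jaw',yaw(s).round(2),'q7',s['joint_positions'].round(2),'w',round(s['gripper_width'],4),'F',s['force'].round(1))
    print('dp',dp.round(1),'spin',round(sp,1),'or',round(sp-180*np.sign(sp),1),'tilt',np.degrees(np.arccos(-R[2,2])).round(2))
E
python3 - <<'E'
from h import *
np.set_printoptions(precision=4,suppress=True)
c,R,t=cam('wrist');o=-R.T@t;s=env.read_state();T=Rt(s)
print('cam in tool',T.T@(o-s['tcp_pos']),'cam axes in tool\n',T.T@R.T)
p=cv2.imread('pics/top0.png');g=cv2.cvtColor(p,cv2.COLOR_BGR2HSV)
d=np.load('pics/top0.npy');W=cloud('top',d)
# plate top by depth
m=((abs(W[...,2]-.0525)<.012)&(p.max(2)<75)).astype(np.uint8)
n,l,st,ce=cv2.connectedComponentsWithStats(m);k=1+np.argmax(st[1:,4]);
cn=cv2.findContours((l==k).astype(np.uint8),0,2)[0][0]
print(st[k]);a=cv2.approxPolyDP(cn,6,True)[:,0];print(a)
for q in a: print(ray('top',*q,.05))
r=cv2.minAreaRect(np.array([ray('top',*q[0],.05)[:2] for q in cn],np.float32)*1000);print(r)
for nme,roi in(('vL',(180,110,235,160)),('vR',(398,126,432,168)),('setup',(245,195,280,240)),('bear',(295,203,325,238))):
    x0,y0,x1,y1=roi;w=W[y0:y1,x0:x1];mm=w[...,2]>.012
    print(nme,mm.sum(),w[mm].mean(0),w[mm].max(0))
go([.66,.29,.25])
E
```

```text
cam in tool [ 0.0842  0.0002 -0.1534] cam axes in tool
 [[ 0.0008 -0.9538 -0.3006]
 [ 1.      0.0005  0.001 ]
 [-0.0008 -0.3006  0.9538]]
[104  85  13  23 125]
[[104  86]
 [114 107]]
[0.7663 0.5368 0.05  ]
[0.7084 0.5035 0.05  ]
((737.4988403320312, 519.8494873046875), (66.23885345458984, 20.26226043701172), 22.65545654296875)
vL 365 [0.6284 0.259  0.0696] [0.673  0.3025 0.9369]
vR 357 [ 0.6135 -0.2597  0.0505] [ 0.6475 -0.0351  0.9369]
setup 666 [0.4295 0.1072 0.0357] [0.4742 0.1439 0.9369]
bear 480 [ 0.4297 -0.0016  0.0221] [0.4615 0.0296 0.9369]
t 0.15 tcp [0.205  0.6427 0.2299] jaw 72.31 q7 [-1.37  0.48  0.02  1.56 -0.01  1.11 -0.08] w 0.0878 F [-0.3 -1.   1. ]
dp [-540.6 -197.8  -19.7] spin 0 or 0 tilt 0.08
```

```bash
python3 -m handwheel '[{"dp":[-260,-90,-60]},{"dp":[-260,-90,-60]},{"dp":[-260,-90,-60]},{"dp":[-260,-90,-60]},{"dp":[-260,-90,-60]},{"dp":[-510,-200,-20]},{"dp":[-510,-200,-20]},{"dp":[-510,-200,-20]},{"dp":[-510,-200,-20]},{"dp":[-510,-200,-20]},{"dp":[-510,-200,-20]},{"dp":[-510,-200,-20]}]' 1
python3 - <<'E'
from h import *
go([.647,.275,.25],45)
p,d=eyes.capture('wrist');cv2.imwrite('pics/w1.png',p[:,:,::-1]);np.save('pics/w1.npy',d)
E
```

```text
t 0.15 tcp [0.205  0.6427 0.2299] jaw 72.31 q7 [-1.37  0.48  0.02  1.56 -0.01  1.11 -0.08] w 0.0878 F [-0.3 -1.   1. ]
dp [-532.8 -216.   -19.7] spin 27.3 or -152.7 tilt 0.08validation failed for argument at $[0]...
```

View pics/w1.png

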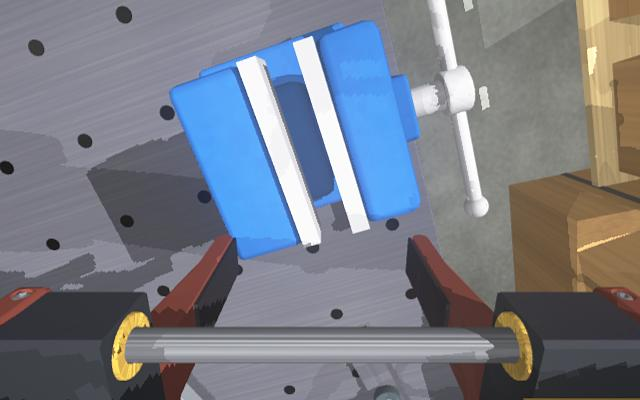

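```bash
python3 -m handwheel '[{"dp":[-260,-90,-60],"spin":0},{"dp":[-260,-90,-60],"spin":0},{"dp":[-260,-90,-60],"spin":0},{"dp":[-260,-90,-60],"spin":0},{"dp":[-260,-90,-60],"spin":0},{"dp":[-510,-200,-20],"spin":0},{"dp":[-510,-200,-20],"spin":0},{"dp":[-510,-200,-20],"spin":0},{"dp":[-510,-200,-20],"spin":0},{"dp":[-510,-200,-20],"spin":0},{"dp":[-510,-200,-20],"spin":0},{"dp":[-510,-200,-20],"spin":0}]' 1
python3 - <<'E'
from h import *
go([.647,.275,.25],45)
p,d=eyes.capture('wrist');cv2.imwrite('pics/w1.png',p[:,:,::-1]);np.save('pics/w1.npy',d)
E
```

```text
time: 1.4
tcp_pos: [0.6349, 0.2889, 0.2492]
ee_rot: [0.001, 0.159, 0.987, -0.003]
force: [0.1, -0.8, -0.2]
gripper_width: 0.088
t 1.4 tcp [0.6349 0.2889 0.2492] jaw 71.72 q7 [-0.64  0.5   0.19  1.48 -0.09  1.16  0.81] w 0.088 F [ 0.1 -0.8 -0.2]
dp [-15.9  -9.4  -0.7] spin 26.7 or -153.3 tilt 0.36
```

View pics/w1.png

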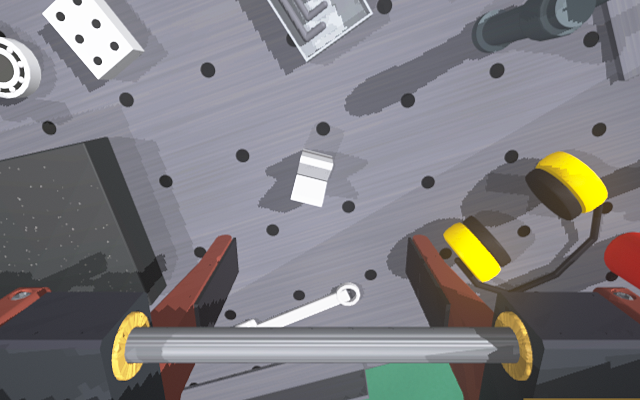

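Run:
```python
from h import *
p=cv2.imread('pics/w1.png')
cv2.imwrite('pics/w1c.png',cv2.resize(p[140:220,270:350],None,fx=7,fy=7,interpolation=cv2.INTER_CUBIC))
```

```text
(no output)
```

View pics/w1c.png

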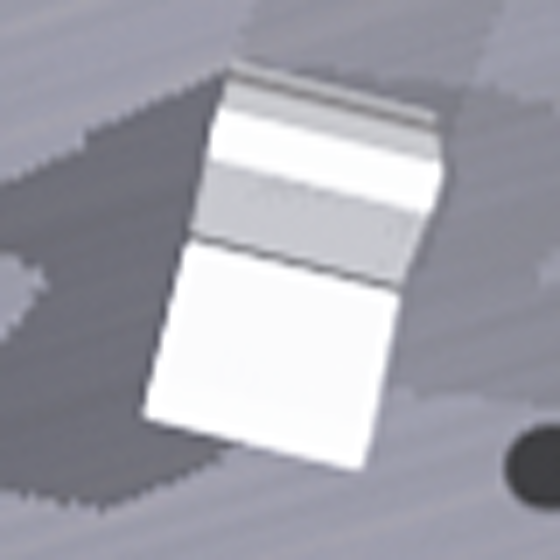

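```bash
cat >> h.py <<'E'
def quad(n,pts,z,ox,oy,s,C=None):
    C=C or cam(n)
    P=np.array([ray(n,ox+(u+.5)/s-.5,oy+(v+.5)/s-.5,z,C) for u,v in pts]);L=[np.linalg.norm(P[i]-P[(i+1)%4])*1000 for i in range(4)]
    ang=[np.degrees(np.arctan2(*(P[(i+1)%4]-P[i])[1::-1])) for i in range(4)]
    print('ctr',P.mean(0).round(4),'L',np.round(L,1),'ang',np.round(ang,1));return P
E
python3 - <<'E'
from h import *
quad('wrist',[(214,112),(443,160),(362,468),(145,415)],.042,270,140,7)
go([.6468,.2748,.25],45)
E
```

```text
ctr [0.6422 0.2763 0.042 ] L [35.3 50.9 35.1 49.4] ang [  59.9  -32.1 -122.5  148.2]
t 1.45 tcp [0.6333 0.2915 0.2493] jaw 71.86 q7 [-0.65  0.5   0.18  1.48 -0.09  1.17  0.81] w 0.0874 F [0.4 0.3 0.5]
dp [-18.  -11.7  -0.6] spin 26.9 or -153.1 tilt 0.25
```

Run:
```python
from h import *
go([.6422,.2763,.15],-31.9)
```

```text
t 1.45 tcp [0.6333 0.2915 0.2493] jaw 71.86 q7 [-0.65  0.5   0.18  1.48 -0.09  1.17  0.81] w 0.0874 F [0.4 0.3 0.5]
dp [-13.  -11.3  99.4] spin -76.2 or 103.8 tilt 0.25
```

```bash
python3 -m handwheel '[{"dp":[-13,-11,99],"spin":103},{"dp":[-13,-11,99],"spin":103},{"dp":[-13,-11,99],"spin":103},{"dp":[-13,-11,99],"spin":103},{"dp":[-13,-11,99],"spin":103},{"dp":[-13,-11,99],"spin":103},{"dp":[-13,-11,99],"spin":103},{"dp":[-13,-11,99],"spin":103},{"dp":[-13,-11,99],"spin":103},{"dp":[-13,-11,99],"spin":103},{"dp":[-13,-11,99],"spin":103},{"dp":[-13,-11,99],"spin":103}]' 1 ;python3 -m handwheel '[{"dp":[0,0,0],"spin":1},{"dp":[0,0,0],"spin":1}]'
python3 - <<'E'
from h import *
go([.6422,.2763,.15],-31.9)
C=cam('wrist');p,d=eyes.capture('wrist');cv2.imwrite('pics/w2.png',p[:,:,::-1]);np.save('pics/w2.npy',d)
import pickle;pickle.dump(C,open('pics/w2.pkl','wb'))
cv2.imwrite('pics/w2c.png',cv2.resize(p[140:290,240:400,::-1],None,fx=4,fy=4,interpolation=cv2.INTER_CUBIC))
E
```

```text
time: 2.65
tcp_pos: [0.6409, 0.2788, 0.1502]
ee_rot: [0.001, 0.871, 0.492, -0.001]
force: [-0.3, -0.3, -0.7]
gripper_width: 0.0881
time: 2.85
tcp_pos: [0.6398, 0.2806, 0.1499]
ee_rot: [0.001, 0.874, 0.487, -0.001]
force: [-0.4, 1.1, 0.2]
gripper_width: 0.088
t 2.85 tcp [0.6398 0.2806 0.1499] jaw -31.75 q7 [-0.9   0.66  0.61  1.59 -0.42  1.02 -0.72] w 0.088 F [-0.4  1.1  0.2]
dp [-2.4  4.3 -0.1] spin 0.1 or -179.9 tilt 0.18
```

View pics/w2c.png

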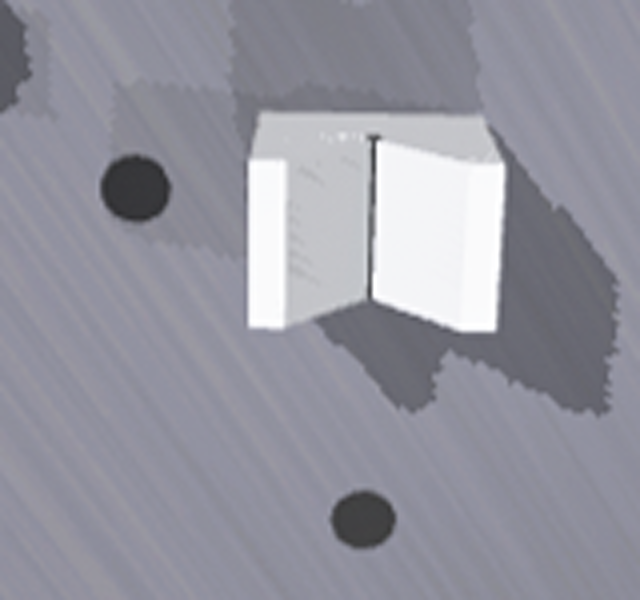

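```bash
cat >> h.py <<'E'
import pickle
def shot(n,tag,crop=None,f=1):
    C=cam(n);s=env.read_state();p,d=eyes.capture(n);p=p[:,:,::-1];cv2.imwrite(f'pics/{tag}.png',p);np.save(f'pics/{tag}.npy',d);pickle.dump(C,open(f'pics/{tag}.pkl','wb'))
    if crop: x0,y0,x1,y1=crop;cv2.imwrite(f'pics/{tag}c.png',cv2.resize(p[y0:y1,x0:x1],None,fx=f,fy=f,interpolation=cv2.INTER_CUBIC))
def C_(tag): return pickle.load(open(f'pics/{tag}.pkl','rb'))
E
python3 - <<'E'
from h import *
P=quad('wrist',[(248,159),(504,161),(496,331),(247,328)],.042,240,140,4,C_('w2'))
c=P.mean(0);go([c[0],c[1],.018],-31.9)
E
```

```text
ctr [0.6444 0.2731 0.042 ] L [49.9 35.7 50.5 35.4] ang [ -32.2 -122.1  147.6   57. ]
t 2.9 tcp [0.6401 0.28   0.15  ] jaw -31.77 q7 [-0.9   0.66  0.61  1.59 -0.42  1.02 -0.72] w 0.088 F [-0.1 -0.7  0.7]
dp [ -3.2   7.3 132. ] spin 0.1 or -179.9 tilt 0.18
```

```bash
python3 -m handwheel '[{"dp":[-3,7,40],"spin":0.5},{"dp":[-3,7,80],"spin":0.5},{"dp":[-3,7,100],"spin":0.5},{"dp":[-3,7,120],"spin":0.5},{"dp":[-3,7,132],"spin":0.5},{"dp":[-3,7,132],"spin":0.5}]' 1 ;python3 -m handwheel '[{"dp":[0,0,0],"spin":0},{"dp":[0,0,0],"spin":0},{"dp":[0,0,0],"spin":0},{"dp":[0,0,0],"spin":0},{"dp":[0,0,0],"spin":0},{"dp":[0,0,0],"spin":0}]' 0
python3 - <<'E'
from h import *
go([.6444,.2731,.018],-31.9)
E
```

```text
time: 3.5
tcp_pos: [0.6431, 0.2733, 0.0164]
ee_rot: [0.0, 0.875, 0.483, -0.003]
force: [0.7, 0.2, 0.3]
gripper_width: 0.088
time: 4.1
tcp_pos: [0.6439, 0.2732, 0.017]
ee_rot: [0.001, 0.875, 0.483, -0.002]
force: [2.4, -0.6, 1.4]
gripper_width: 0.0496
t 4.1 tcp [0.6439 0.2732 0.017 ] jaw -32.18 q7 [-0.83  0.82  0.52  1.65 -0.52  0.82 -0.65] w 0.0496 F [ 2.4 -0.6  1.4]
dp [ 0.2  0.5 -1. ] spin -0.3 or 179.7 tilt 0.24
```

Run:
```python
from h import *
go([.58,.05,.26],-3)
```

```text
t 4.1 tcp [0.6439 0.2732 0.017 ] jaw -32.18 q7 [-0.83  0.82  0.52  1.65 -0.52  0.82 -0.65] w 0.0496 F [ 2.4 -0.6  1.4]
dp [-224.    64.7 -242.1] spin -29.2 or 150.8 tilt 0.24
```

```bash
python3 -m handwheel '[{"dp":[0,0,-20],"spin":0},{"dp":[0,0,-70],"spin":0},{"dp":[0,0,-120],"spin":0},{"dp":[-30,10,-160],"spin":-8},{"dp":[-70,20,-190],"spin":-16},{"dp":[-120,35,-220],"spin":-24},{"dp":[-170,50,-240],"spin":-29},{"dp":[-200,60,-242],"spin":-29},{"dp":[-224,65,-242],"spin":-29},{"dp":[-224,65,-242],"spin":-29},{"dp":[-224,65,-242],"spin":-29}]' 0 ;python3 -m handwheel '[{"dp":[0,0,0],"spin":0},{"dp":[0,0,0],"spin":0},{"dp":[0,0,0],"spin":0}]'
python3 - <<'E'
from h import *
shot('wrist','w3')
go([.58,.05,.26],-3)
E
```

```text
time: 5.2
tcp_pos: [0.5795, 0.0494, 0.2605]
ee_rot: [-0.0, 0.727, 0.687, -0.002]
force: [-0.2, 1.5, -4.6]
gripper_width: 0.0499
time: 5.5
tcp_pos: [0.5795, 0.0505, 0.2602]
ee_rot: [-0.0, 0.726, 0.687, -0.002]
force: [-1.1, 1.0, -4.5]
gripper_width: 0.0498
t 5.55 tcp [0.5795 0.0503 0.2602] jaw -3.19 q7 [-0.66  0.33  0.6   1.78 -0.21  1.1  -0.05] w 0.0498 F [ 0.9  0.  -5.7]
dp [-0.2  0.5  0.2] spin -0.2 or 179.8 tilt 0.26
```

View pics/w3.png

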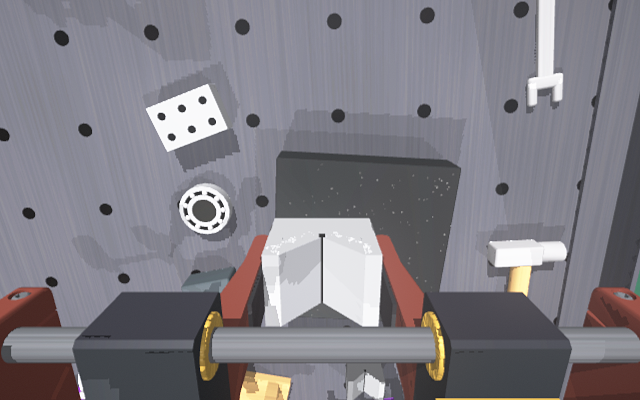

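Run:
```python
from h import *
p=cv2.imread('pics/top0.png');a=cv2.resize(p[96:196,277:377],None,fx=5,fy=5,interpolation=cv2.INTER_CUBIC)
a=np.clip(a.astype(int)*3,0,255).astype(np.uint8);cv2.imwrite('pics/pl.png',a)
p=cv2.imread('pics/w3.png');a=cv2.resize(p[140:190,260:480],None,fx=3.5,fy=3.5,interpolation=cv2.INTER_CUBIC)
a=np.clip(a.astype(int)*3,0,255).astype(np.uint8);cv2.imwrite('pics/pl2.png',a)
```

```text
(no output)
```

View pics/pl.png

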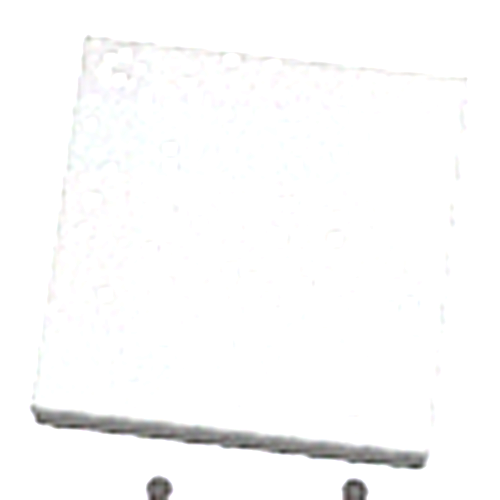

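View pics/pl2.png

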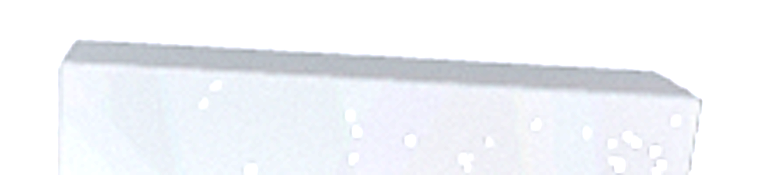

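Run:
```python
from h import *
P=quad('top',[(85,37),(466,78),(428,452),(35,407)],.05,277,96,5);print(P.round(4))
C=C_('w3')
a=ray('wrist',260+62/3.5,140+60/3.5,.05,C);b=ray('wrist',260+699/3.5,140+98/3.5,.05,C);print(a,b,np.linalg.norm(a-b),np.degrees(np.arctan2(*(b-a)[1::-1])))
```

```text
ctr [ 0.6161 -0.0432  0.05  ] L [194.5 194.9 192.8 195. ] ang [-96.1 173.9  84.   -5.6]
[[ 0.7233  0.0435  0.05  ]
 [ 0.7027 -0.1499  0.05  ]
 [ 0.509  -0.1291  0.05  ]
 [ 0.5292  0.0627  0.05  ]]
[0.53169768 0.06507319 0.05      ] [0.72564115 0.04280558 0.05      ] 0.19521760666721583 -6.549731950445273
```

Run:
```python
from h import *
go([.5777,.0116,.068],-6.2)
```

```text
t 5.55 tcp [0.5795 0.0503 0.2602] jaw -3.19 q7 [-0.66  0.33  0.6   1.78 -0.21  1.1  -0.05] w 0.0498 F [ 0.9  0.  -5.7]
dp [-38.2   1.1 192.3] spin 3.0 or -177.0 tilt 0.26
```

```bash
python3 -m handwheel '[{"dp":[-38,1,40],"spin":3},{"dp":[-38,1,80],"spin":3},{"dp":[-38,1,120],"spin":3},{"dp":[-38,1,150],"spin":3},{"dp":[-38,1,170],"spin":3},{"dp":[-38,1,175],"spin":3},{"dp":[-38,1,175],"spin":3},{"dp":[-38,1,175],"spin":3}]' 0
python3 - <<'E'
from h import *
go([.5777,.0116,.068],-6.2)
E
```

```text
time: 6.35
tcp_pos: [0.5788, 0.0119, 0.0864]
ee_rot: [0.0, 0.744, 0.668, -0.001]
force: [-0.3, -0.6, -3.9]
gripper_width: 0.0498
t 6.35 tcp [0.5788 0.0119 0.0864] jaw -6.18 q7 [-0.52  0.55  0.51  1.93 -0.38  0.76  0.1 ] w 0.0498 F [-0.3 -0.6 -3.9]
dp [-0.4 -1.  18.4] spin 0.0 or -180.0 tilt 0.17
```

```bash
python3 -m handwheel '[{"dp":[0,-1,8],"spin":0},{"dp":[0,-1,14],"spin":0},{"dp":[0,-1,17],"spin":0},{"dp":[0,-1,18.5],"spin":0},{"dp":[0,-1,19],"spin":0},{"dp":[0,-1,19],"spin":0}]' 0
python3 - <<'E'
from h import *
go([.5777,.0116,.068],-6.2)
E
```

```text
time: 6.95
tcp_pos: [0.5779, 0.012, 0.0675]
ee_rot: [0.0, 0.744, 0.668, -0.001]
force: [0.2, 0.3, -4.9]
gripper_width: 0.0499
t 6.95 tcp [0.5779 0.012  0.0675] jaw -6.18 q7 [-0.5   0.57  0.49  1.94 -0.4   0.72  0.12] w 0.0499 F [ 0.2  0.3 -4.9]
dp [-0.4 -0.1 -0.5] spin 0.0 or -180.0 tilt 0.17
```

```bash
python3 -m handwheel '[{"dp":[0,0,0.5],"spin":0},{"dp":[0,0,1],"spin":0},{"dp":[0,0,1],"spin":0}]' 0 ;  python3 -m handwheel '[{"dp":[0,0,0.5],"spin":0},{"dp":[0,0,1],"spin":0},{"dp":[0,0,1],"spin":0}]' 0
```

```text
time: 7.25
tcp_pos: [0.578, 0.0119, 0.067]
ee_rot: [0.0, 0.744, 0.668, -0.001]
force: [-3.1, 0.8, 2.6]
gripper_width: 0.0495
time: 7.55
tcp_pos: [0.5781, 0.012, 0.067]
ee_rot: [0.0, 0.744, 0.668, -0.001]
force: [-5.1, 0.3, 10.2]
gripper_width: 0.0501
```

```bash
python3 -m handwheel '[{"dp":[0,0,-1],"spin":0},{"dp":[0,0,-1],"spin":0},{"dp":[0,0,-1],"spin":0},{"dp":[0,0,-1],"spin":0},{"dp":[0,0,-20],"spin":0},{"dp":[0,0,-60],"spin":0},{"dp":[0,0,-100],"spin":0},{"dp":[0,0,-140],"spin":0},{"dp":[0,0,-140],"spin":0}]' 1
python3 - <<'E'
from h import *
go([.622,-.24,.24],-6.2)
E
```

```text
time: 8.45
tcp_pos: [0.5816, 0.0118, 0.2122]
ee_rot: [0.002, 0.744, 0.668, 0.003]
force: [-0.0, 0.8, 0.1]
gripper_width: 0.0878
t 8.45 tcp [0.5816 0.0118 0.2122] jaw -6.23 q7 [-0.6   0.38  0.61  1.84 -0.26  0.99  0.01] w 0.0878 F [-0.   0.8  0.1]
dp [-245.8   67.7  -27.6] spin -0.0 or 180.0 tilt 0.45
```

```bash
python3 -m handwheel '[{"dp":[-50,14,-28],"spin":0},{"dp":[-100,27,-28],"spin":0},{"dp":[-150,40,-28],"spin":0},{"dp":[-200,55,-28],"spin":0},{"dp":[-246,68,-28],"spin":0},{"dp":[-246,68,-28],"spin":0},{"dp":[-246,68,-28],"spin":0},{"dp":[-246,68,-28],"spin":0},{"dp":[-246,68,-28],"spin":0},{"dp":[-246,68,-28],"spin":0}]' 1
python3 - <<'E'
from h import *
shot('wrist','w4');shot('top','tp4')
go([.622,-.265,.24],-6.2)
E
```

```text
time: 9.45
tcp_pos: [0.6227, -0.2376, 0.2402]
ee_rot: [0.002, 0.743, 0.669, 0.003]
force: [0.4, 0.6, 0.3]
gripper_width: 0.0877
t 9.55 tcp [ 0.6226 -0.2385  0.2405] jaw -6.11 q7 [-0.16  0.51  0.64  1.6  -0.33  1.13  0.45] w 0.0881 F [-0.4 -0.3 -0.3]
dp [-26.4   2.2   0.4] spin 0.1 or -179.9 tilt 0.47
```

View pics/w4.png

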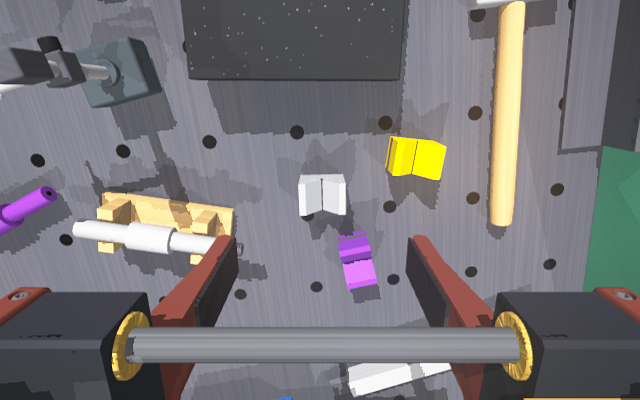

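View pics/tp4.png

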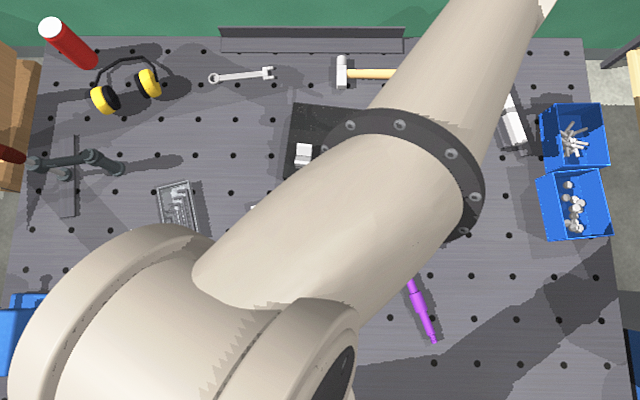

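Run:
```python
from h import *
p=cv2.imread('pics/w4.png');cv2.imwrite('pics/w4c.png',cv2.resize(p[125:300,280:460],None,fx=3.4,fy=3.4,interpolation=cv2.INTER_CUBIC))
cv2.imwrite('pics/w4d.png',cv2.resize(p[165:225,290:360],None,fx=8,fy=8,interpolation=cv2.INTER_CUBIC))
```

```text
(no output)
```

View pics/w4c.png

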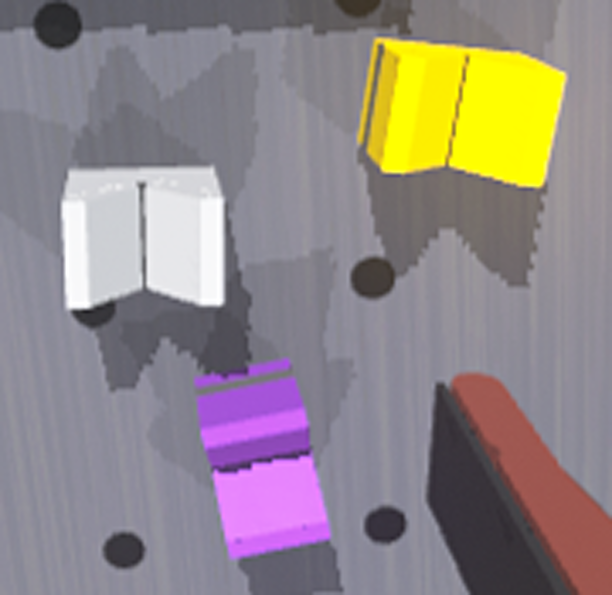

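View pics/w4d.png

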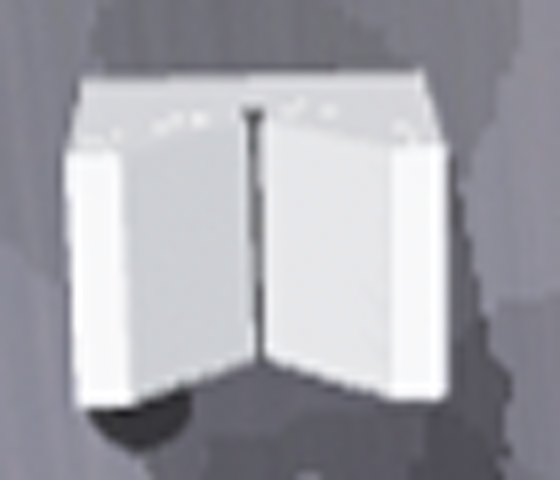

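Run:
```python
from h import *
C=C_('w4');P=quad('wrist',[(66,152),(446,148),(446,400),(80,408)],.042,290,165,8,C)
# purple/yellow corners
for u,v in[(197,378),(292,362),(376,40),(358,145)]: print(ray('wrist',280+u/3.4,125+v/3.4,.04,C).round(4))
c=P.mean(0);go([c[0],c[1],.017],-4.8)
```

```text
ctr [ 0.6204 -0.268   0.042 ] L [50.  35.4 49.6 35.9] ang [ -5.5 -94.8 175.2  85.8]
[ 0.6335 -0.3133  0.04  ]
[ 0.6648 -0.311   0.04  ]
[ 0.6968 -0.2095  0.04  ]
[ 0.6898 -0.241   0.04  ]
t 9.55 tcp [ 0.6226 -0.2385  0.2405] jaw -6.11 q7 [-0.16  0.51  0.64  1.6  -0.33  1.13  0.45] w 0.0881 F [-0.4 -0.3 -0.3]
dp [-30.   -0.8 223.4] spin -1.3 or 178.7 tilt 0.47
```

```bash
python3 -m handwheel '[{"dp":[-30,-1,40],"spin":-1.3},{"dp":[-30,-1,80],"spin":-1.3},{"dp":[-30,-1,120],"spin":-1.3},{"dp":[-30,-1,150],"spin":-1.3},{"dp":[-30,-1,150],"spin":-1.3},{"dp":[-30,-1,150],"spin":-1.3}]' 0.8
python3 - <<'E'
from h import *
go([.6204,-.268,.017],-4.8)
E
```

```text
time: 10.15
tcp_pos: [0.6199, -0.2679, 0.091]
ee_rot: [0.002, 0.736, 0.677, 0.003]
force: [0.2, 0.0, 0.2]
gripper_width: 0.0701
t 10.15 tcp [ 0.6199 -0.2679  0.091 ] jaw -4.78 q7 [-0.05  0.68  0.54  1.7  -0.44  0.88  0.59] w 0.0701 F [0.2 0.  0.2]
dp [-0.2 -0.1 74. ] spin 0.0 or -180.0 tilt 0.46
```

```bash
python3 -m handwheel '[{"dp":[0,0,35],"spin":0},{"dp":[0,0,60],"spin":0},{"dp":[0,0,74],"spin":0},{"dp":[0,0,74],"spin":0}]' 0.8 ; python3 -m handwheel '[{"dp":[0,0,0],"spin":0},{"dp":[0,0,0],"spin":0},{"dp":[0,0,0],"spin":0},{"dp":[0,0,0],"spin":0},{"dp":[0,0,0],"spin":0}]' 0
python3 - <<'E'
from h import *
go([.5669,-.0878,.25],-6.2)
E
```

```text
time: 10.55
tcp_pos: [0.6206, -0.2675, 0.017]
ee_rot: [0.002, 0.736, 0.677, 0.003]
force: [-0.8, 0.3, 0.2]
gripper_width: 0.0703
time: 11.05
tcp_pos: [0.6214, -0.268, 0.0186]
ee_rot: [0.003, 0.736, 0.677, 0.004]
force: [-0.0, 0.7, 7.2]
gripper_width: 0.0497
t 11.05 tcp [ 0.6214 -0.268   0.0186] jaw -4.76 q7 [-0.01  0.77  0.49  1.72 -0.5   0.76  0.64] w 0.0497 F [-0.   0.7  7.2]
dp [ 175.4  -67.1 -231.8] spin 1.4 or -178.6 tilt 0.55
```

```bash
python3 -m handwheel '[{"dp":[0,0,-20],"spin":0},{"dp":[0,0,-60],"spin":0},{"dp":[0,0,-100],"spin":0},{"dp":[40,-15,-130],"spin":1.4},{"dp":[85,-30,-130],"spin":1.4},{"dp":[130,-50,-130],"spin":1.4},{"dp":[175,-67,-130],"spin":1.4},{"dp":[175,-67,-130],"spin":1.4},{"dp":[175,-67,-130],"spin":1.4},{"dp":[175,-67,-120],"spin":1.4}]' 0;  python3 - <<'E'
from h import *
go([.5669,-.0878,.0685],-6.2)
E
```

```text
time: 12.05
tcp_pos: [0.569, -0.0895, 0.139]
ee_rot: [0.004, 0.744, 0.668, 0.005]
force: [-0.2, -0.1, -6.1]
gripper_width: 0.0499
t 12.05 tcp [ 0.569  -0.0895  0.139 ] jaw -6.23 q7 [-0.42  0.47  0.61  1.92 -0.36  0.84  0.28] w 0.0499 F [-0.2 -0.1 -6.1]
dp [ 1.4 -3.1 70.5] spin -0.0 or 180.0 tilt 0.71
```

```bash
python3 -m handwheel '[{"dp":[1,-3,30],"spin":0},{"dp":[1.4,-3,50],"spin":0},{"dp":[1.4,-3,60],"spin":0},{"dp":[1.4,-3,66],"spin":0},{"dp":[1.4,-3,66],"spin":0},{"dp":[1.4,-3,66],"spin":0}]' 0;  python3 - <<'E'
from h import *
go([.5669,-.0878,.0685],-6.2)
E
```

```text
time: 12.65
tcp_pos: [0.5676, -0.0885, 0.0736]
ee_rot: [0.005, 0.745, 0.667, 0.005]
force: [-0.4, -1.0, -4.3]
gripper_width: 0.0501
t 12.65 tcp [ 0.5676 -0.0885  0.0736] jaw -6.28 q7 [-0.37  0.56  0.55  1.96 -0.44  0.72  0.33] w 0.0501 F [-0.4 -1.  -4.3]
dp [ 0.6 -0.8  5.1] spin -0.1 or 179.9 tilt 0.77
```

```bash
python3 -m handwheel '[{"dp":[0.6,-0.8,2],"spin":-0.1},{"dp":[0.6,-0.8,4],"spin":-0.1},{"dp":[0.6,-0.8,5],"spin":-0.1},{"dp":[0.6,-0.8,5],"spin":-0.1}]' 0;  python3 -m handwheel '[{"dp":[0,-0,0.7],"spin":0},{"dp":[0,0,1],"spin":0},{"dp":[0,0,1],"spin":0}]' 0
```

```text
time: 13.05
tcp_pos: [0.567, -0.0877, 0.0687]
ee_rot: [0.005, 0.744, 0.668, 0.005]
force: [-0.2, 0.5, -4.9]
gripper_width: 0.05
time: 13.35
tcp_pos: [0.5671, -0.0876, 0.0686]
ee_rot: [0.004, 0.744, 0.668, 0.005]
force: [-3.4, 0.8, 5.6]
gripper_width: 0.0499
```

```bash
python3 -m handwheel '[{"dp":[0,0,-1],"spin":0},{"dp":[0,0,-1],"spin":0},{"dp":[0,0,-1],"spin":0},{"dp":[0,0,-1],"spin":0},{"dp":[0,0,-20],"spin":0},{"dp":[0,0,-60],"spin":0},{"dp":[0,0,-100],"spin":0},{"dp":[0,0,-150],"spin":0},{"dp":[0,0,-170],"spin":0}]' 1
python3 - <<'E'
from h import *
C=C_('w4')
a=ray('wrist',75,228,.048,C);b=ray('wrist',241,250,.048,C);m=ray('wrist',150,237,.048,C);print(a,b,m,np.linalg.norm(a-b),np.degrees(np.arctan2(*(b-a)[1::-1])))
go([m[0]-.03,m[1],.22],-100)
E
```

```text
time: 14.25
tcp_pos: [0.5665, -0.0886, 0.243]
ee_rot: [0.006, 0.744, 0.668, 0.007]
force: [0.9, 0.0, 0.2]
gripper_width: 0.0881
[ 0.35405971 -0.26975517  0.048     ] [ 0.52602915 -0.31461477  0.048     ] [ 0.43098578 -0.28866588  0.048     ] 0.17772414493439917 -14.620250666054948
t 14.25 tcp [ 0.5665 -0.0886  0.243 ] jaw -6.21 q7 [-0.5   0.34  0.7   1.84 -0.25  1.03  0.19] w 0.0881 F [0.9 0.  0.2]
dp [-216.9 -143.3   19.6] spin -86.2 or 93.8 tilt 1.13
```

Run:
```python
from h import *
go([.435,-.2896,.20],-104.6)
```

```text
t 14.25 tcp [ 0.5665 -0.0886  0.243 ] jaw -6.21 q7 [-0.5   0.34  0.7   1.84 -0.25  1.03  0.19] w 0.0881 F [0.9 0.  0.2]
dp [-214.2 -109.8   40.3] spin -81.6 or 98.4 tilt 1.13
```

```bash
python3 -m handwheel '[{"dp":[-40,-20,0],"spin":8},{"dp":[-80,-40,0],"spin":17},{"dp":[-120,-60,0],"spin":25},{"dp":[-160,-80,10],"spin":34},{"dp":[-200,-100,20],"spin":42},{"dp":[-214,-110,40],"spin":51},{"dp":[-214,-110,40],"spin":60},{"dp":[-214,-110,40],"spin":69},{"dp":[-214,-110,40],"spin":78},{"dp":[-214,-110,40],"spin":86},{"dp":[-214,-110,40],"spin":95},{"dp":[-214,-110,40],"spin":98}]' 1; python3 -m handwheel '[{"dp":[0,0,0],"spin":0},{"dp":[0,0,0],"spin":0},{"dp":[0,0,0],"spin":0}]'
python3 - <<'E'
from h import *
shot('wrist','w5');shot('side','s5')
go([.435,-.2896,.20],-104.6)
E
```

```text
time: 15.45
tcp_pos: [0.4348, -0.2893, 0.2002]
ee_rot: [-0.001, 0.992, -0.126, 0.01]
force: [-1.2, -0.1, -0.7]
gripper_width: 0.0878
time: 15.75
tcp_pos: [0.4348, -0.2893, 0.2002]
ee_rot: [-0.001, 0.992, -0.125, 0.01]
force: [-0.5, -0.3, 0.2]
gripper_width: 0.0878
t 15.85 tcp [ 0.4348 -0.2894  0.2003] jaw -104.45 q7 [-0.41  0.47  1.16  2.01 -0.53  0.99 -0.8 ] w 0.0879 F [-0.3  0.7 -0. ]
dp [0.2 0.2 0.3] spin 0.2 or -179.8 tilt 1.14
```

View pics/w5.png

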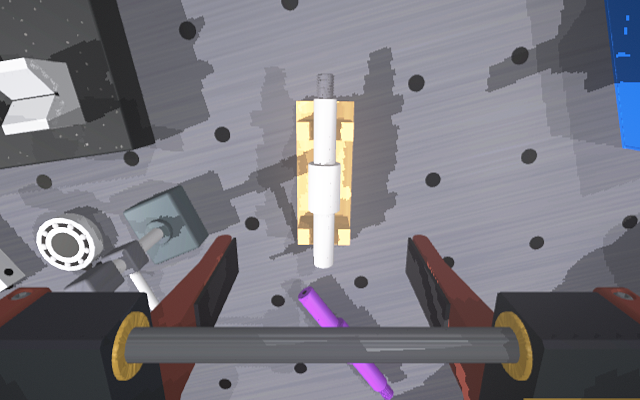

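View pics/s5.png

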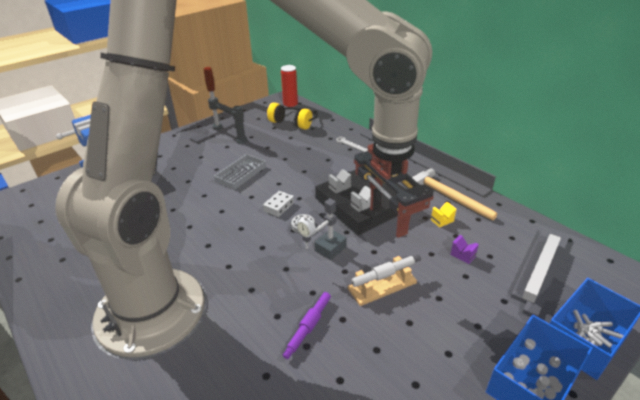

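Run:
```python
from h import *
p=cv2.imread('pics/w5.png');cv2.imwrite('pics/w5c.png',cv2.resize(p[65:275,260:390],None,fx=2.8,fy=2.8,interpolation=cv2.INTER_CUBIC))
```

```text
(no output)
```

View pics/w5c.png

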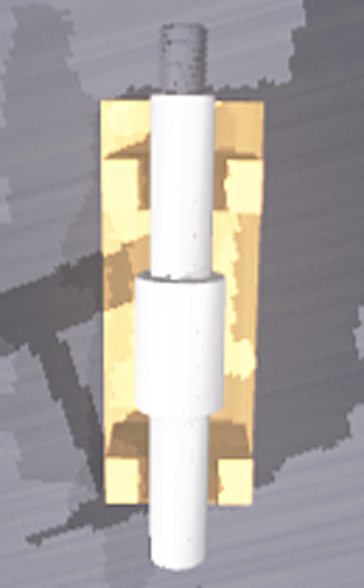

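Run:
```python
from h import *
C=C_('w5')
f=lambda u,v:ray('wrist',260+u/2.8,65+v/2.8,.048,C)
a=f(182,98);b=f(178,565);t0=f(179.3,281);t1=f(178.3,411)
print(a,b,np.linalg.norm(a-b),(a+b)/2,np.degrees(np.arctan2(*(a-b)[1::-1])))
print(t0,t1,np.linalg.norm(t0-t1),(t0+t1)/2)
m=(t0+t1)/2
go([m[0],m[1],.037],-104.6)
```

```text
[ 0.50619861 -0.30922036  0.048     ] [ 0.35310077 -0.26902946  0.048     ] 0.15828536866895151 [ 0.42964969 -0.28912491  0.048     ] -14.709252686167382
[ 0.45133785 -0.29444128  0.048     ] [ 0.4085349  -0.28322896  0.048     ] 0.04424713235494665 [ 0.42993638 -0.28883512  0.048     ]
t 15.85 tcp [ 0.4348 -0.2894  0.2003] jaw -104.45 q7 [-0.41  0.47  1.16  2.01 -0.53  0.99 -0.8 ] w 0.0879 F [-0.3  0.7 -0. ]
dp [ -8.    1.6 163.2] spin 0.2 or -179.8 tilt 1.14
```

```bash
python3 -m handwheel '[{"dp":[-8,1.6,40],"spin":0.2},{"dp":[-8,1.6,80],"spin":0.2},{"dp":[-8,1.6,110],"spin":0.2},{"dp":[-8,1.6,135],"spin":0.2},{"dp":[-8,1.6,153],"spin":0.2},{"dp":[-8,1.6,162],"spin":0.2},{"dp":[-8,1.6,163],"spin":0.2},{"dp":[-8,1.6,163],"spin":0.2},{"dp":[-8,1.6,163],"spin":0.2}]' 1
python3 - <<'E'
from h import *
go([.4298,-.289,.037],-104.7)
E
```

```text
time: 16.75
tcp_pos: [0.4305, -0.2892, 0.0381]
ee_rot: [-0.001, 0.992, -0.127, 0.011]
force: [-0.4, 0.2, 0.1]
gripper_width: 0.0878
t 16.75 tcp [ 0.4305 -0.2892  0.0381] jaw -104.64 q7 [-0.16  0.67  0.84  2.12 -0.83  0.69 -0.57] w 0.0878 F [-0.4  0.2  0.1]
dp [-0.8 -0.   1. ] spin 0.1 or -179.9 tilt 1.22
```

```bash
python3 -m handwheel '[{"dp":[-0.8,0,1],"spin":0},{"dp":[-0.8,0,1],"spin":0},{"dp":[-0.8,0,1],"spin":0},{"dp":[-0.8,0,1],"spin":0},{"dp":[-0.8,0,1],"spin":0},{"dp":[-0.8,0,1],"spin":0},{"dp":[-0.8,0,1],"spin":0},{"dp":[-0.8,0,1],"spin":0}]' 0
python3 - <<'E'
from h import *
go([.4298,-.289,.2],-104.7)
E
```

```text
time: 17.55
tcp_pos: [0.4297, -0.2893, 0.037]
ee_rot: [-0.001, 0.992, -0.128, 0.011]
force: [-0.1, -0.1, -0.7]
gripper_width: 0.0291
t 17.55 tcp [ 0.4297 -0.2893  0.037 ] jaw -104.65 q7 [-0.15  0.67  0.84  2.13 -0.83  0.69 -0.57] w 0.0291 F [-0.1 -0.1 -0.7]
dp [   3.4   -1.1 -162.9] spin 0.0 or -180.0 tilt 1.22
```

```bash
python3 -m handwheel '[{"dp":[0.5,-0.2,-20],"spin":0},{"dp":[1,-0.5,-60],"spin":0},{"dp":[2,-1,-100],"spin":0},{"dp":[3,-1,-140],"spin":0},{"dp":[3.5,-1,-165],"spin":0},{"dp":[3.6,-1,-175],"spin":0},{"dp":[3.6,-1,-175],"spin":0},{"dp":[3.6,-1,-175],"spin":0}]' 0
python3 - <<'E'
from h import *
go([.5723,-.0381,.2],-6.2)
E
```

```text
time: 18.35
tcp_pos: [0.429, -0.2881, 0.2106]
ee_rot: [-0.002, 0.992, -0.127, 0.009]
force: [-0.3, -0.2, -5.9]
gripper_width: 0.0291
t 18.35 tcp [ 0.429  -0.2881  0.2106] jaw -104.62 q7 [-0.43  0.44  1.19  2.01 -0.51  1.   -0.82] w 0.0291 F [-0.3 -0.2 -5.9]
dp [  75.4 -278.    13.5] spin 81.6 or -98.4 tilt 1.1
```

```bash
python3 -m handwheel '[{"dp":[10,-20,-5],"spin":-8},{"dp":[20,-60,-5],"spin":-17},{"dp":[30,-100,-5],"spin":-25},{"dp":[40,-140,0],"spin":-34},{"dp":[50,-180,0],"spin":-42},{"dp":[60,-220,5],"spin":-51},{"dp":[70,-250,10],"spin":-60},{"dp":[75,-278,13],"spin":-69},{"dp":[75,-278,13],"spin":-78},{"dp":[75,-278,13],"spin":-86},{"dp":[75,-278,13],"spin":-95},{"dp":[75,-278,13],"spin":-98.4}]' 0; python3 -m handwheel '[{"dp":[0,0,0],"spin":0},{"dp":[0,0,0],"spin":0},{"dp":[0,0,0],"spin":0}]'
python3 - <<'E'
from h import *
go([.5723,-.0381,.2],-6.2)
shot('wrist','w6');shot('side','s6')
E
```

```text
time: 19.55
tcp_pos: [0.5705, -0.038, 0.1981]
ee_rot: [0.005, 0.743, 0.67, 0.006]
force: [-0.6, -0.2, -5.0]
gripper_width: 0.029
time: 19.85
tcp_pos: [0.5699, -0.038, 0.1971]
ee_rot: [0.004, 0.743, 0.669, 0.005]
force: [-0.8, 0.6, -5.5]
gripper_width: 0.0294
t 19.85 tcp [ 0.5699 -0.038   0.1971] jaw -6.04 q7 [-0.57  0.4   0.68  1.89 -0.31  0.95  0.14] w 0.0294 F [-0.8  0.6 -5.5]
dp [ 0.2  2.5 -2.9] spin 0.2 or -179.8 tilt 0.76
```

View pics/w6.png

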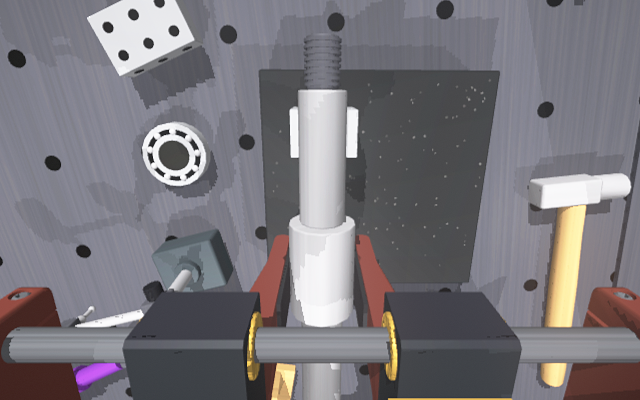

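View pics/s6.png

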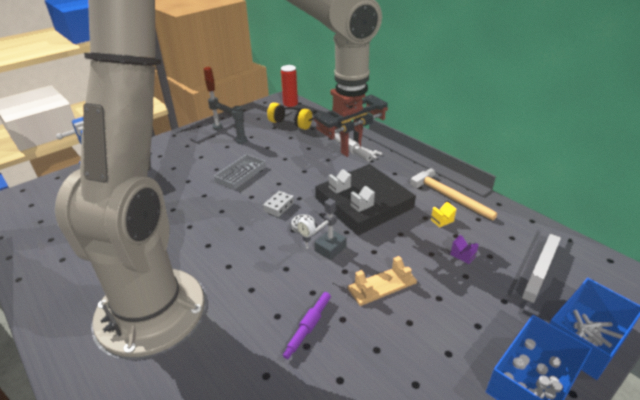

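Run:
```python
from h import *
p=cv2.imread('pics/w6.png');cv2.imwrite('pics/w6c.png',cv2.resize(p[80:250,250:390],None,fx=3.5,fy=3.5,interpolation=cv2.INTER_CUBIC))
```

```text
(no output)
```

View pics/w6c.png

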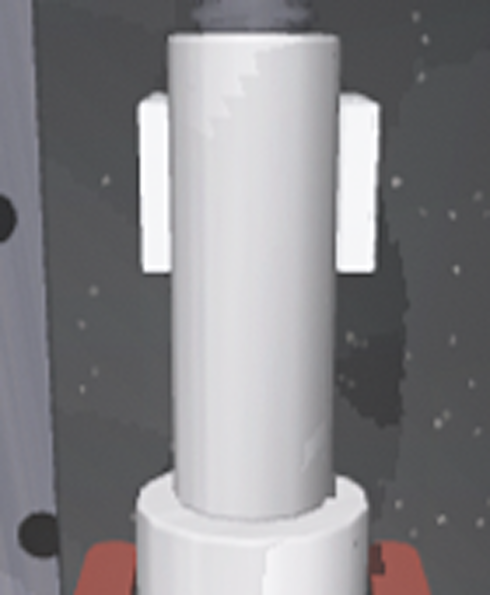

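Run:
```python
from h import *
C=C_('w6');quad('wrist',[(140,104),(378,106),(374,272),(143,272)],.092,250,80,3.5,C)
s=env.read_state();T=Rt(s);q=s['tcp_pos']-T[:,2]*.011
f=lambda u,v:ray('wrist',250+u/3.5,80+v/3.5,q[2],C)
a=f(168,42);b=f(339,42);m=(a+b)/2;print(m,np.linalg.norm(a-b),'rel tool',(T.T@(m-q)*1000).round(1))
a=f(138,512);b=f(367,508);m=(a+b)/2;print(m,np.linalg.norm(a-b),'rel tool',(T.T@(m-q)*1000).round(1))
go([.5723,-.0381,.2],-6.2)
```

```text
ctr [0.577  0.0121 0.092 ] L [49.4 34.9 50.  35.3] ang [ -6.5 -95.6 173.9  83.5]
[0.57755383 0.04327127 0.20867858] 0.019201338983112787 rel tool [81.6 -1.1  0.1]
[ 0.57156267 -0.01297948  0.20867858] 0.028906096116868705 rel tool [25.  -1.2  0. ]
t 19.95 tcp [ 0.5703 -0.038   0.1977] jaw -5.99 q7 [-0.57  0.39  0.69  1.89 -0.31  0.95  0.15] w 0.0295 F [-0.  -0.3 -5.9]
dp [ 0.1  2.  -2.3] spin 0.2 or -179.8 tilt 0.83
```

Run:
```python
from h import *
go([.5725,-.0380,.095],-6.2)
```

```text
t 19.95 tcp [ 0.5703 -0.038   0.1977] jaw -5.99 q7 [-0.57  0.39  0.69  1.89 -0.31  0.95  0.15] w 0.0295 F [-0.  -0.3 -5.9]
dp [  0.    0.7 102.7] spin 0.2 or -179.8 tilt 0.83
```

```bash
python3 -m handwheel '[{"dp":[0,0.7,30],"spin":0.2},{"dp":[0,0.7,60],"spin":0.2},{"dp":[0,0.7,80],"spin":0.2},{"dp":[0,0.7,95],"spin":0.2},{"dp":[0,0.7,102],"spin":0.2},{"dp":[0,0.7,102],"spin":0.2},{"dp":[0,0.7,102],"spin":0.2},{"dp":[0,0.7,102],"spin":0.2}]' 0
python3 - <<'E'
from h import *
go([.5725,-.0380,.077],-6.2)
shot('wrist','w7',(230,40,410,260),2.7)
E
```

```text
time: 20.75
tcp_pos: [0.5733, -0.0381, 0.0967]
ee_rot: [0.005, 0.744, 0.668, 0.006]
force: [0.5, 0.7, -5.3]
gripper_width: 0.0292
t 20.75 tcp [ 0.5733 -0.0381  0.0967] jaw -6.2 q7 [-0.49  0.54  0.59  1.96 -0.43  0.76  0.24] w 0.0292 F [ 0.5  0.7 -5.3]
dp [-0.1 -1.2 19.7] spin 0.0 or -180.0 tilt 0.94
```

View pics/w7c.png

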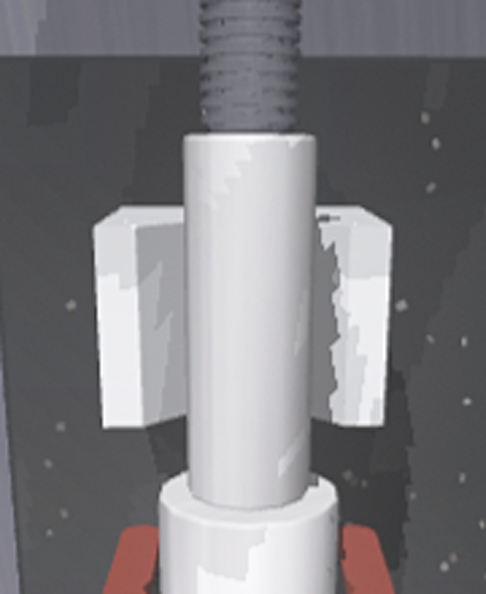

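Run:
```python
from h import *
C=C_('w7');P=quad('wrist',[(95,228),(391,228),(384,426),(103,427)],.092,230,40,2.7,C)
s=env.read_state();T=Rt(s);q=s['tcp_pos']-T[:,2]*.011
f=lambda u,v,z=q[2]:T.T@(ray('wrist',230+u/2.7,40+v/2.7,z,C)-q)*1000
print('block ctr',(T.T@(P.mean(0)-q)*1000).round(1))
for e in((184,142),(315,142)),((160,497),(337,493)):
  for dz in(0,-.003): print(((f(*e[0],q[2]+dz)+f(*e[1],q[2]+dz))/2).round(1),np.linalg.norm(f(*e[0])-f(*e[1])).round(1))
```

```text
ctr [0.577  0.0121 0.092 ] L [49.4 34.7 50.  34.7] ang [ -6.2 -95.6 173.8  83.4]
block ctr [50.2 -1.8 15.8]
[81.4 -0.7  0.2] 19.2
[81.3 -0.7  3.2] 19.2
[25.9 -0.8  0. ] 29.0
[24.7 -0.8  3. ] 29.0
```

```bash
python3 -m handwheel '[{"dp":[-2.5,-1.2,5],"spin":0},{"dp":[-2.6,-1.2,10],"spin":0},{"dp":[-2.6,-1.2,14],"spin":0},{"dp":[-2.6,-1.2,16],"spin":0},{"dp":[-2.6,-1.2,16],"spin":0},{"dp":[-2.6,-1.2,16],"spin":0}]' 0; python3 -m handwheel '[{"dp":[0,0,1],"spin":0},{"dp":[0,0,2],"spin":0},{"dp":[0,0,2],"spin":0}]' 0
```

```text
time: 21.4
tcp_pos: [0.5721, -0.0405, 0.0806]
ee_rot: [0.005, 0.744, 0.668, 0.006]
force: [0.5, 0.2, -5.2]
gripper_width: 0.0291
time: 21.7
tcp_pos: [0.5722, -0.0405, 0.0786]
ee_rot: [0.005, 0.744, 0.668, 0.006]
force: [0.6, -0.3, -4.5]
gripper_width: 0.0293
```

```bash
python3 -m handwheel '[{"dp":[0,0,0.7],"spin":0},{"dp":[0,0,1],"spin":0},{"dp":[0,0,1],"spin":0}]' 0; python3 -m handwheel '[{"dp":[0,0,0.7],"spin":0},{"dp":[0,0,1],"spin":0},{"dp":[0,0,1],"spin":0}]' 0
```

```text
time: 22.0
tcp_pos: [0.5723, -0.0405, 0.0777]
ee_rot: [0.005, 0.744, 0.668, 0.006]
force: [0.6, -1.1, -3.3]
gripper_width: 0.0294
time: 22.3
tcp_pos: [0.5724, -0.0406, 0.0771]
ee_rot: [0.005, 0.744, 0.668, 0.006]
force: [-1.6, 0.1, 1.6]
gripper_width: 0.0293
```

```bash
python3 -m handwheel '[{"dp":[0,0,0.5],"spin":0},{"dp":[0,0,0.5],"spin":0}]' 0; python3 -m handwheel '[{"dp":[0,0,0],"spin":0},{"dp":[0,0,0],"spin":0},{"dp":[0,0,0],"spin":0},{"dp":[0,0,0],"spin":0},{"dp":[0,0,0],"spin":0},{"dp":[0,0,-20],"spin":0},{"dp":[0,0,-60],"spin":0},{"dp":[0,0,-100],"spin":0},{"dp":[0,0,-130],"spin":0},{"dp":[0,0,-130],"spin":0},{"dp":[0,0,-130],"spin":0},{"dp":[0,0,-130],"spin":0}]' 1
python3 - <<'E'
from h import *
go([.5725,0.0,.25],-6.2)
shot('wrist','w8');shot('side','s8',(290,120,440,260),4)
E
```

```text
time: 22.5
tcp_pos: [0.5725, -0.0406, 0.0771]
ee_rot: [0.005, 0.744, 0.668, 0.007]
force: [-3.7, -0.2, 5.1]
gripper_width: 0.0293
time: 23.7
tcp_pos: [0.5695, -0.0405, 0.2059]
ee_rot: [0.005, 0.744, 0.668, 0.006]
force: [-0.8, -0.4, -0.2]
gripper_width: 0.0878
t 23.7 tcp [ 0.5695 -0.0405  0.2059] jaw -6.19 q7 [-0.58  0.38  0.7   1.88 -0.3   0.97  0.14] w 0.0878 F [-0.8 -0.4 -0.2]
dp [ 40.7  -0.7 -44. ] spin 0.0 or -180.0 tilt 0.86
```

View pics/w8.png

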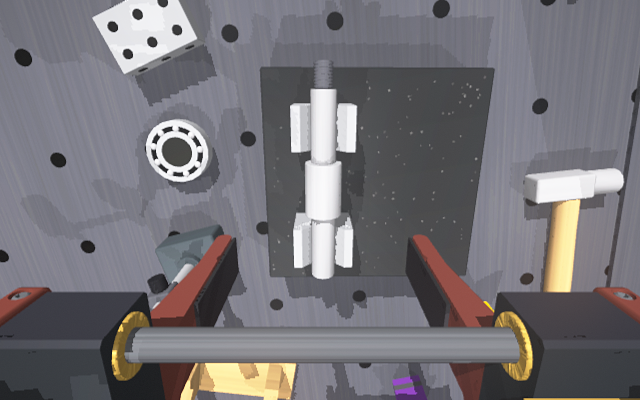

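View pics/s8c.png

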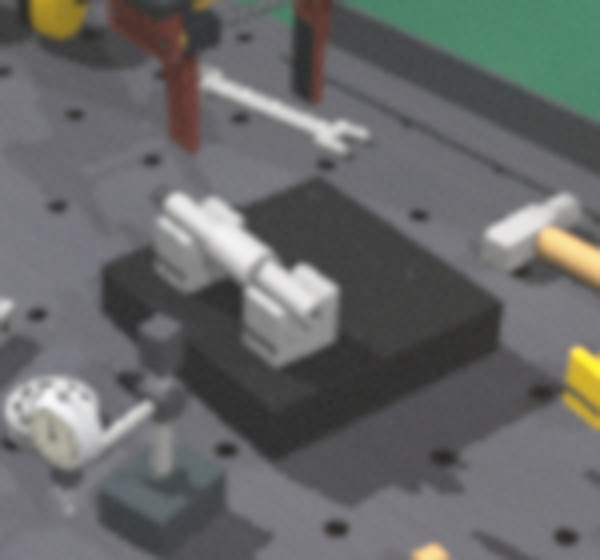

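Run:
```python
from h import *
p=cv2.imread('pics/w8.png');a=cv2.resize(p[50:290,250:390],None,fx=2.5,fy=2.5,interpolation=cv2.INTER_CUBIC);cv2.imwrite('pics/w8a.png',a)
b=cv2.resize(p[90:180,280:370],None,fx=6,fy=6,interpolation=cv2.INTER_CUBIC);cv2.imwrite('pics/w8b.png',b)
b=cv2.resize(p[200:290,280:370],None,fx=6,fy=6,interpolation=cv2.INTER_CUBIC);cv2.imwrite('pics/w8c.png',b)
```

```text
(no output)
```

View pics/w8b.png

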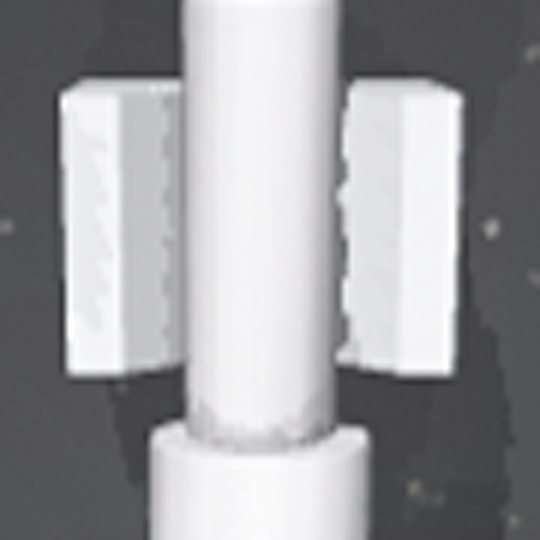

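View pics/w8c.png

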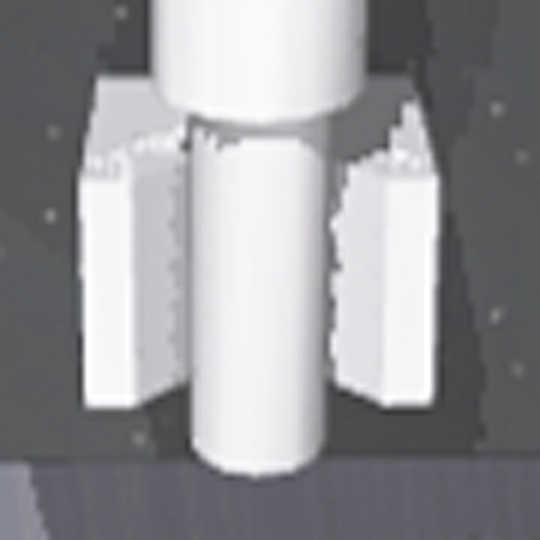

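```bash
python3 - <<'E'
from h import *
C=C_('w8');L=quad('wrist',[(62,97),(462,95),(454,376),(68,376)],.092,280,90,6,C).mean(0);R=quad('wrist',[(80,178),(439,174),(433,404),(84,407)],.092,280,200,6,C).mean(0)
m=(L+R)/2;e=(L-R)[:2];print('dist',np.linalg.norm(e)*1000,'ang',np.degrees(np.arctan2(e[1],e[0])));e/=np.linalg.norm(e);n=np.array([e[1],-e[0]])
def g(u,v,oy,z):
    r=ray('wrist',280+u/6,oy+v/6,z,C)[:2]-m[:2];return (r@e*1000).round(1),(r@n*1000).round(1)
print('thickL',g(150,445,90,.088),g(368,440,90,.088))
print('thickR',g(155,92,200,.088),g(365,90,200,.088),'top',g(258,122,200,.103))
print('endR',g(190,457,200,.088),g(327,452,200,.088),'top',g(258,474,200,.098))
print('m',m)
E
python3 - <<'E'
import cv2
p=cv2.imread('pics/w8.png');cv2.imwrite('pics/w8e.png',cv2.resize(p[55:115,290:360],None,fx=8,fy=8,interpolation=cv2.INTER_CUBIC))
E
```

```text
ctr [0.577 0.012 0.092] L [49.9 35.4 50.1 35. ] ang [ -5.9 -96.1 173.7  83.6]
ctr [ 0.5661 -0.0873  0.092 ] L [49.9 35.8 50.3 35.6] ang [ -5.8 -96.  173.9  83.4]
dist 99.9402041876984 ang 83.72430385030923
thickL (np.float64(22.1), np.float64(-14.4)) (np.float64(22.7), np.float64(14.7))
thickR (np.float64(-21.5), np.float64(-14.2)) (np.float64(-21.3), np.float64(15.1)) top (np.float64(-20.1), np.float64(-0.1))
endR (np.float64(-78.9), np.float64(-9.7)) (np.float64(-78.2), np.float64(10.5)) top (np.float64(-75.8), np.float64(0.2))
m [ 0.57152665 -0.03763952  0.092     ]
```

View pics/w8e.png

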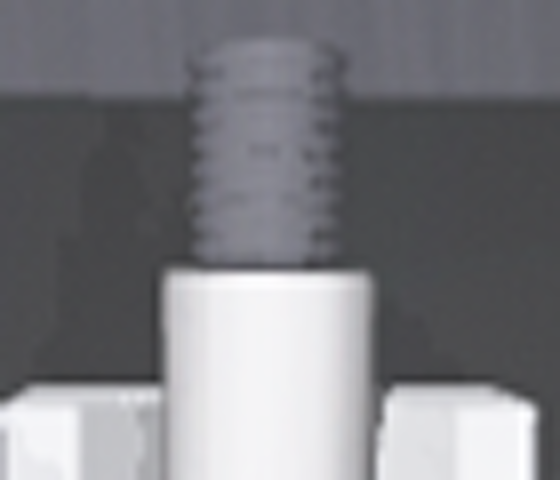

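Run:
```python
from h import *
go([.45,-.105,.27],-96)
d=np.load('pics/top0.npy');W=cloud('top',d)
for u,v in[(361,213),(362,216),(359,214),(367,253),(360,253),(375,253)]:print(u,v,W[v,u].round(4),ray('top',u,v,.152).round(4))
```

```text
t 23.8 tcp [ 0.5694 -0.0406  0.2057] jaw -6.2 q7 [-0.58  0.39  0.7   1.88 -0.3   0.97  0.14] w 0.0879 F [-0.1  0.4  0.6]
dp [ -76.7 -110.9  -66.1] spin 89.8 or -90.2 tilt 0.83
361 213 [ 0.4279 -0.1152  0.1528] [ 0.428  -0.1153  0.152 ]
362 216 [ 0.4215 -0.1172  0.1527] [ 0.4216 -0.1173  0.152 ]
359 214 [ 0.4259 -0.1111  0.1514] [ 0.4258 -0.111   0.152 ]
367 253 [ 0.3443 -0.1267  0.155 ] [ 0.3445 -0.127   0.152 ]
360 253 [ 0.3446 -0.1133  0.1441] [ 0.3443 -0.1125  0.152 ]
375 253 [ 0.3449 -0.1441  0.1481] [ 0.3447 -0.1436  0.152 ]
```

```bash
python3 -m handwheel '[{"dp":[0,0,-30],"spin":8},{"dp":[0,0,-60],"spin":17},{"dp":[-20,-30,-66],"spin":25},{"dp":[-40,-60,-66],"spin":34},{"dp":[-77,-100,-66],"spin":42},{"dp":[-77,-111,-66],"spin":51},{"dp":[-77,-111,-66],"spin":60},{"dp":[-77,-111,-66],"spin":69},{"dp":[-77,-111,-66],"spin":78},{"dp":[-77,-111,-66],"spin":87},{"dp":[-77,-111,-66],"spin":90},{"dp":[-77,-111,-66],"spin":90}]' 1; python3 -m handwheel '[{"dp":[0,0,0],"spin":0},{"dp":[0,0,0],"spin":0},{"dp":[0,0,0],"spin":0}]'
python3 - <<'E'
from h import *
go([.425,-.114,.126],-96)
shot('wrist','w9')
E
```

```text
time: 25.0
tcp_pos: [0.4494, -0.1052, 0.2693]
ee_rot: [-0.0, 0.998, -0.054, 0.007]
force: [1.3, 0.2, 0.1]
gripper_width: 0.0873
time: 25.3
tcp_pos: [0.4493, -0.1052, 0.2692]
ee_rot: [-0.0, 0.999, -0.054, 0.006]
force: [-0.3, 1.0, -0.7]
gripper_width: 0.0881
t 25.3 tcp [ 0.4493 -0.1052  0.2692] jaw -96.18 q7 [-0.91  0.07  1.09  2.05 -0.08  1.04 -1.46] w 0.0881 F [-0.3  1.  -0.7]
dp [-25.1  11.5 142.9] spin -0.2 or 179.8 tilt 0.74
```

View pics/w9.png

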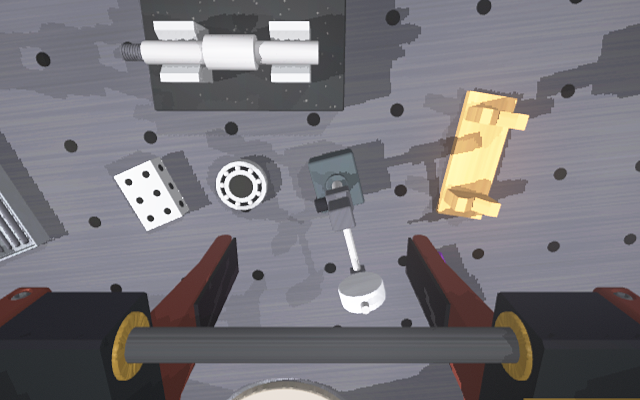

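Run:
```python
import cv2
p=cv2.imread('pics/w9.png');cv2.imwrite('pics/w9c.png',cv2.resize(p[135:320,290:400],None,fx=4,fy=4,interpolation=cv2.INTER_CUBIC)[:, :]);
cv2.imwrite('pics/w9d.png',cv2.convertScaleAbs(cv2.resize(p[170:240,305:365],None,fx=9,fy=9,interpolation=cv2.INTER_CUBIC),alpha=1.6))
```

```text
(no output)
```

View pics/w9c.png

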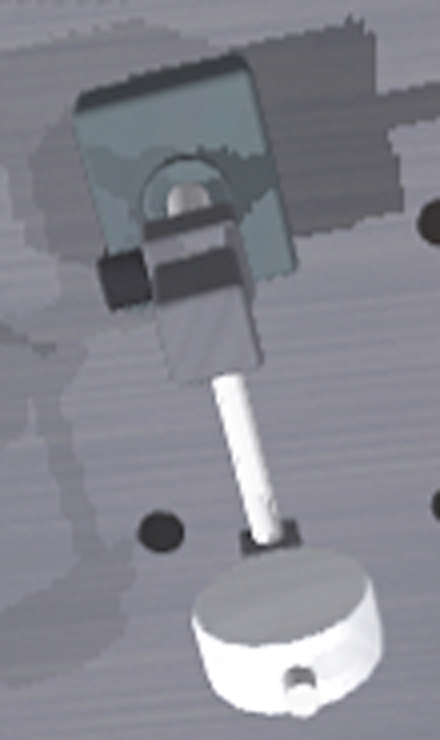

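View pics/w9d.png

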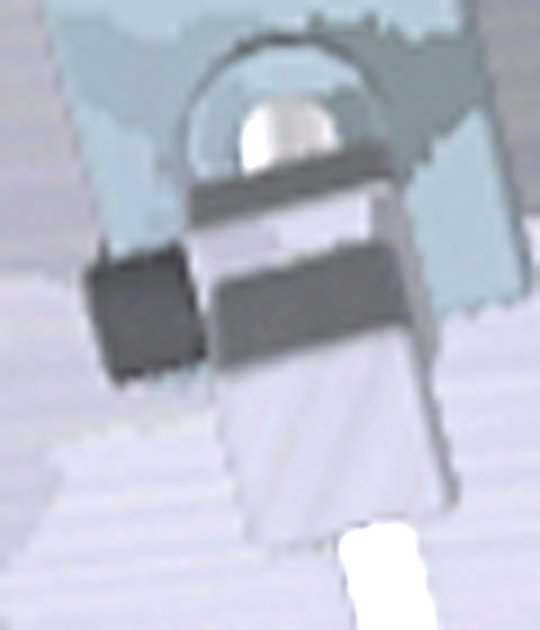

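Run:
```python
from h import *
C=C_('w9');P=quad('wrist',[(215,370),(410,328),(447,505),(250,545)],.152,305,170,9,C)
f=lambda u,v,z:ray('wrist',290+u/4,135+v/4,z,C)
a=f(78,112,.034);b=f(247,72,.034);c=f(295,270,.034)
print(a,b,c,[np.degrees(np.arctan2(*(y-x)[1::-1])) for x,y in((a,b),(b,c))],np.linalg.norm(a-b),np.linalg.norm(b-c), 'base ctr',(a+c)/2)
c=P.mean(0);go([c[0],c[1],.126],-80)
```

```text
ctr [ 0.4265 -0.1185  0.152 ] L [18.4 17.9 18.8 17.7] ang [ -83.2 -173.6   96.3    4.9]
[ 0.45289605 -0.0905668   0.034     ] [ 0.45922617 -0.13953446  0.034     ] [ 0.3989765 -0.1488077  0.034    ] [np.float64(-82.63414318782945), np.float64(-171.2500667041404)] 0.04937512358450431 0.06095913622972832 base ctr [ 0.42593627 -0.11968725  0.034     ]
t 25.35 tcp [ 0.4493 -0.1052  0.2693] jaw -96.2 q7 [-0.91  0.07  1.09  2.05 -0.08  1.04 -1.46] w 0.0882 F [-0.2  0.4 -0.2]
dp [-23.1  15.9 143. ] spin -16.2 or 163.8 tilt 0.75
```

```bash
python3 -m handwheel '[{"dp":[-23,16,20],"spin":-8},{"dp":[-23,16,60],"spin":-13.4},{"dp":[-23,16,85],"spin":-13.4},{"dp":[-23,16,85],"spin":-13.4},{"dp":[-23,16,85],"spin":-13.4},{"dp":[-23,16,85],"spin":-13.4}]' 1
python3 - <<'E'
from h import *
go([.4263,-.119,.126],-82.8)
shot('wrist','w10',(270,150,400,320),4)
E
```

```text
time: 25.95
tcp_pos: [0.4269, -0.119, 0.1852]
ee_rot: [0.001, 0.998, 0.063, 0.007]
force: [-0.0, -0.1, 0.2]
gripper_width: 0.0879
t 25.95 tcp [ 0.4269 -0.119   0.1852] jaw -82.82 q7 [-0.77  0.22  1.05  2.19 -0.26  0.84 -1.01] w 0.0879 F [-0.  -0.1  0.2]
dp [-1.5 -0.2 59.2] spin -0.0 or 180.0 tilt 0.86
```

View pics/w10.png

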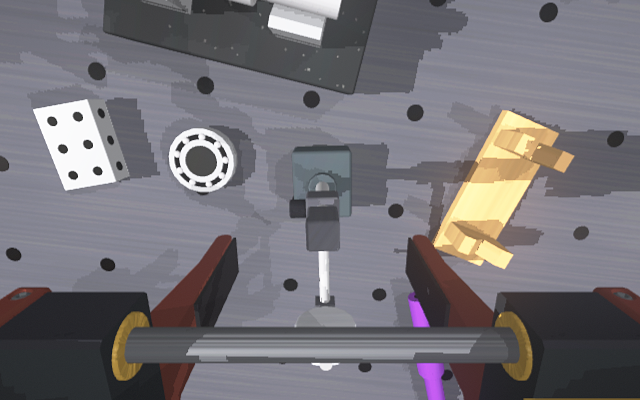

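```bash
python3 -m handwheel '[{"dp":[-1.5,0,20],"spin":0},{"dp":[-1.5,0,40],"spin":0},{"dp":[-1.5,0,55],"spin":0},{"dp":[-1.5,0,59],"spin":0},{"dp":[-1.5,0,59],"spin":0},{"dp":[-1.5,0,59],"spin":0}]' 1
python3 - <<'E'
from h import *
go([.4263,-.119,.126],-82.8)
E
```

```text
time: 26.6
tcp_pos: [0.4272, -0.1191, 0.1273]
ee_rot: [0.0, 0.998, 0.063, 0.009]
force: [-0.8, -0.1, -0.1]
gripper_width: 0.0875
t 26.6 tcp [ 0.4272 -0.1191  0.1273] jaw -82.79 q7 [-0.63  0.34  0.92  2.24 -0.43  0.72 -0.86] w 0.0875 F [-0.8 -0.1 -0.1]
dp [-0.9 -0.2  1.2] spin 0.0 or -180.0 tilt 0.99
```

```bash
python3 -m handwheel '[{"dp":[-0.9,0,1],"spin":0},{"dp":[-0.9,0,1],"spin":0},{"dp":[-0.9,0,1],"spin":0},{"dp":[-0.9,0,1],"spin":0},{"dp":[-0.9,0,1],"spin":0},{"dp":[-0.9,0,1],"spin":0},{"dp":[-0.9,0,1],"spin":0},{"dp":[-0.9,0,1],"spin":0},{"dp":[-0.9,0,1],"spin":0}]' 0
python3 - <<'E'
from h import *
go([.4263,-.119,.30],-96.2)
E
```

```text
time: 27.5
tcp_pos: [0.4263, -0.1193, 0.1262]
ee_rot: [0.0, 0.998, 0.063, 0.009]
force: [-1.1, -0.9, -1.9]
gripper_width: 0.02
t 27.5 tcp [ 0.4263 -0.1193  0.1262] jaw -82.79 q7 [-0.63  0.34  0.92  2.24 -0.43  0.72 -0.85] w 0.02 F [-1.1 -0.9 -1.9]
dp [ 3.000e+00  1.000e-01 -1.737e+02] spin 13.4 or -166.6 tilt 0.99
```

```bash
python3 -m handwheel '[{"dp":[0.3,0,-15],"spin":0},{"dp":[1,0,-50],"spin":0},{"dp":[1.5,0,-90],"spin":0},{"dp":[2.2,0,-125],"spin":0},{"dp":[2.4,0,-140],"spin":0},{"dp":[2.4,0,-140],"spin":0},{"dp":[2.4,0,-140],"spin":0},{"dp":[2.4,0,-140],"spin":0}]' 0
python3 - <<'E'
from h import *
go([.6561,-.0465,.26],-96.2)
E
```

```text
time: 28.3
tcp_pos: [0.4248, -0.1187, 0.2647]
ee_rot: [0.001, 0.998, 0.063, 0.007]
force: [-0.0, 0.6, -8.1]
gripper_width: 0.0198
t 28.3 tcp [ 0.4248 -0.1187  0.2647] jaw -82.79 q7 [-0.99 -0.01  1.16  2.1   0.01  1.03 -1.29] w 0.0198 F [-0.   0.6 -8.1]
dp [238.5 -42.6   7.8] spin 13.4 or -166.6 tilt 0.79
```

```bash
python3 -m handwheel '[{"dp":[25,-5,0],"spin":2},{"dp":[60,-10,2],"spin":5},{"dp":[100,-17,4],"spin":8},{"dp":[140,-25,5],"spin":11},{"dp":[180,-32,6],"spin":13.4},{"dp":[215,-38,7],"spin":13.4},{"dp":[235,-42,8],"spin":13.4},{"dp":[238.5,-42.6,8],"spin":13.4},{"dp":[238.5,-42.6,8],"spin":13.4},{"dp":[238.5,-42.6,8],"spin":13.4},{"dp":[238.5,-42.6,8],"spin":13.4},{"dp":[238.5,-42.6,8],"spin":13.4}]' 0
python3 - <<'E'
from h import *
go([.6561,-.0465,.177],-96.2)
shot('wrist','w11');shot('side','s11',(280,80,460,260),3.3)
E
```

```text
time: 29.5
tcp_pos: [0.6555, -0.0469, 0.2599]
ee_rot: [-0.001, 0.998, -0.054, 0.007]
force: [0.3, 0.4, -7.5]
gripper_width: 0.0199
t 29.5 tcp [ 0.6555 -0.0469  0.2599] jaw -96.23 q7 [-0.68  0.6   1.01  1.62 -0.54  1.21 -1.24] w 0.0199 F [ 0.3  0.4 -7.5]
dp [-0.5 -0.3 82.9] spin -0.0 or 180.0 tilt 0.78
```

View pics/w11.png

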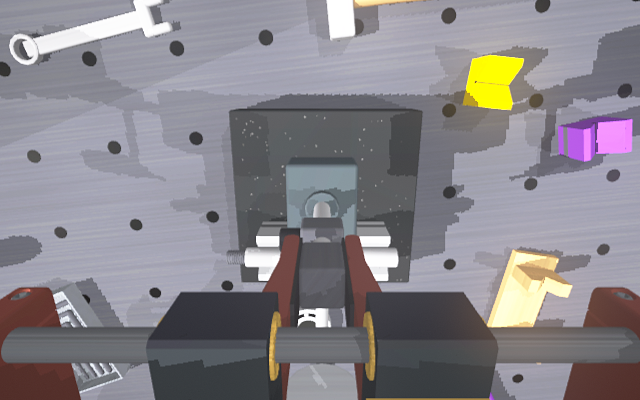

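View pics/s11c.png

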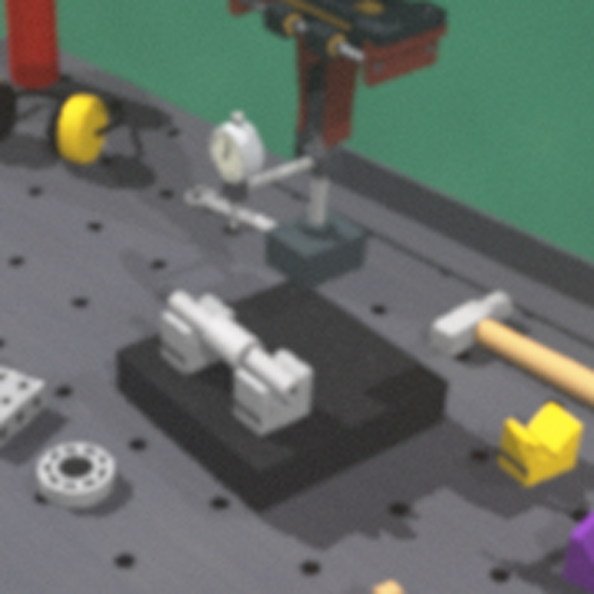

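Run:
```python
import cv2
p=cv2.imread('pics/w11.png');cv2.imwrite('pics/w11c.png',cv2.convertScaleAbs(cv2.resize(p[145:260,275:370],None,fx=6,fy=6,interpolation=cv2.INTER_CUBIC),alpha=1.5))
```

```text
(no output)
```

View pics/w11c.png

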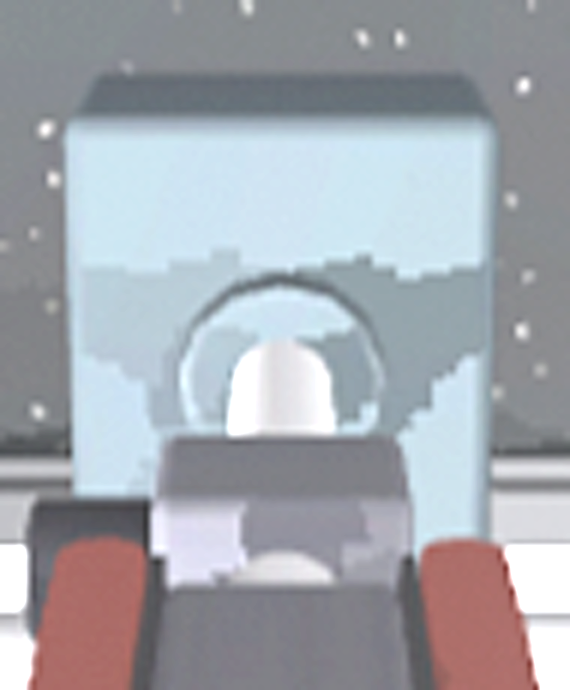

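Run:
```python
from h import *
C=C_('w11');s=env.read_state();T=Rt(s)
f=lambda u,v:ray('wrist',275+u/6,145+v/6,.168,C)
a=f(68,120);b=f(494,119);d=f(489,530);c=f(75,490)
print([np.degrees(np.arctan2(*(y-x)[1::-1])).round(1) for x,y in((a,b),(b,d),(a,c))],np.linalg.norm(a-b))
m=(a+b)/2;print('far edge mid rel tool',(T.T@(m-s['tcp_pos'])*1000).round(1))
```

```text
[np.float64(-96.0), np.float64(174.8), np.float64(173.2)] 0.051405567145659685
far edge mid rel tool [27.7 -0.1 92.5]
```

```bash
python3 -m handwheel '[{"dp":[-0.5,0,20],"spin":0},{"dp":[-0.5,0,45],"spin":0},{"dp":[-0.5,0,62],"spin":0},{"dp":[-0.5,0,73],"spin":0},{"dp":[-0.5,0,77],"spin":0},{"dp":[-0.5,0,77],"spin":0},{"dp":[-0.5,0,77],"spin":0},{"dp":[-0.5,0,77],"spin":0}]' 0
python3 - <<'E'
from h import *
go([.6561,-.0465,.176],-96.2)
shot('wrist','w12');shot('side','s12',(280,80,460,260),3.3)
E
```

```text
time: 30.4
tcp_pos: [0.657, -0.0467, 0.1841]
ee_rot: [-0.001, 0.999, -0.054, 0.008]
force: [0.2, 0.4, -7.1]
gripper_width: 0.0199
t 30.4 tcp [ 0.657  -0.0467  0.1841] jaw -96.2 q7 [-0.64  0.67  0.95  1.7  -0.61  1.08 -1.19] w 0.0199 F [ 0.2  0.4 -7.1]
dp [-1.1 -0.1  8.1] spin -0.0 or 180.0 tilt 0.9
```

View pics/w12.png

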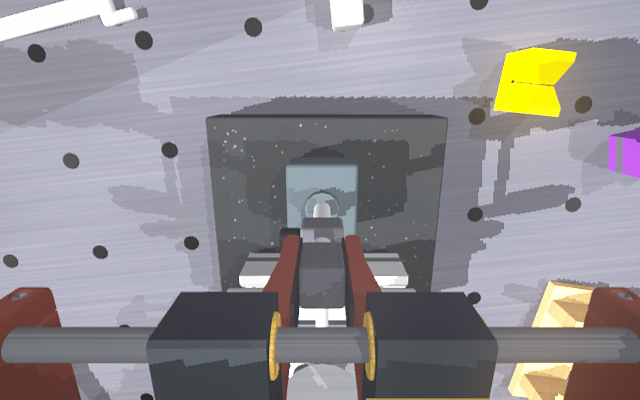

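View pics/s12c.png

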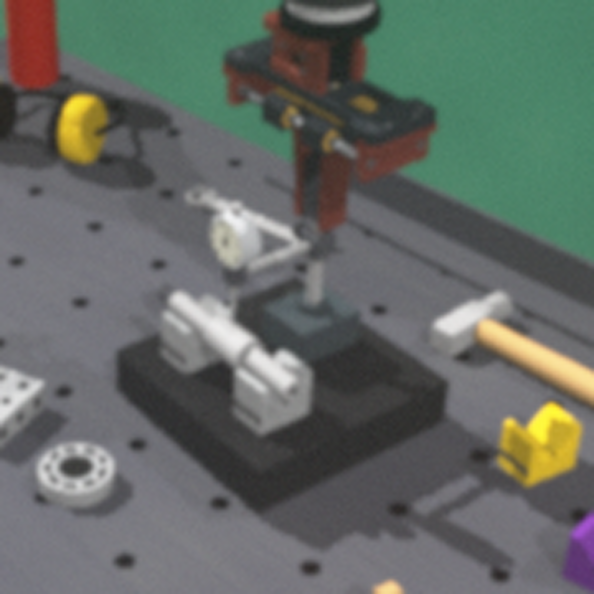

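Run:
```python
from h import *
p=cv2.imread('pics/s12.png');q=cv2.resize(p[135:215,315:405],None,fx=8,fy=8,interpolation=cv2.INTER_CUBIC)
for P,c in(((.5716,-.0372,.122),(0,0,255)),((.5716,-.0372,.103),(0,255,0)),((.577,.0121,.103),(255,0,0)),((.5661,-.0873,.103),(255,0,0))):
    u,v=proj('side',P);print(P,u,v);cv2.drawMarker(q,(int((u-315+.5)*8),int((v-135+.5)*8)),c,0,14,1)
cv2.imwrite('pics/s12d.png',q)
```

```text
(0.5716, -0.0372, 0.122) 350.34498312741636 173.25400975169183
(0.5716, -0.0372, 0.103) 350.21058736877643 179.1721681025532
(0.577, 0.0121, 0.103) 339.1710719754498 170.8537107617961
(0.5661, -0.0873, 0.103) 362.06199505432676 188.10683773198292
```

View pics/s12d.png

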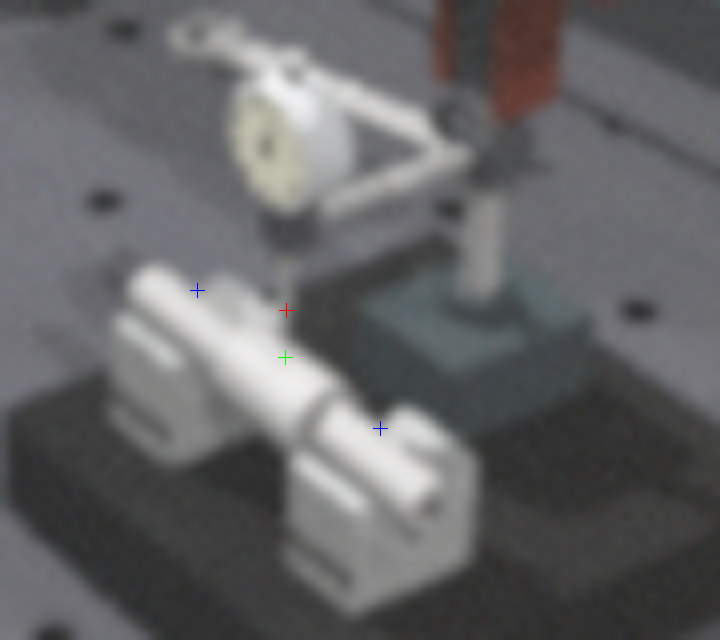

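```bash
python3 -m handwheel '[{"dp":[-1,0,3],"spin":0},{"dp":[-1,0,5.5],"spin":0},{"dp":[-1,0,7],"spin":0},{"dp":[-1,0,7],"spin":0},{"dp":[-1,0,7],"spin":0}]' 0;python3 -m handwheel '[{"dp":[0,0,0.7],"spin":0},{"dp":[0,0,1],"spin":0},{"dp":[0,0,1],"spin":0}]' 0
```

```text
time: 31.0
tcp_pos: [0.6559, -0.0465, 0.1769]
ee_rot: [-0.001, 0.999, -0.054, 0.008]
force: [-1.5, -0.3, -5.7]
gripper_width: 0.0196
time: 31.3
tcp_pos: [0.6562, -0.0466, 0.1769]
ee_rot: [-0.001, 0.999, -0.054, 0.008]
force: [-4.4, 1.3, 5.5]
gripper_width: 0.0198
```

```bash
python3 -m handwheel '[{"dp":[0,0,0],"spin":0},{"dp":[0,0,0],"spin":0},{"dp":[0,0,0],"spin":0},{"dp":[0,0,0],"spin":0},{"dp":[0.3,0,-20],"spin":0},{"dp":[1,0,-60],"spin":0},{"dp":[1.5,0,-90],"spin":0},{"dp":[1.5,0,-100],"spin":0},{"dp":[1.5,0,-100],"spin":0},{"dp":[1.5,0,-100],"spin":0}]' 1
python3 - <<'E'
from h import *
go([.6561,-.0465,.32],-96.2)
shot('wrist','w13');shot('side','s13',(315,135,405,215),8);shot('top','t13')
E
```

```text
time: 32.3
tcp_pos: [0.6555, -0.0464, 0.2755]
ee_rot: [-0.001, 0.999, -0.054, 0.007]
force: [-0.6, -0.2, -0.5]
gripper_width: 0.0876
t 32.3 tcp [ 0.6555 -0.0464  0.2755] jaw -96.19 q7 [-0.69  0.58  1.02  1.61 -0.53  1.23 -1.25] w 0.0876 F [-0.6 -0.2 -0.5]
dp [  1.2  -0.1 -44.5] spin 0.0 or -180.0 tilt 0.82
```

View pics/w13.png

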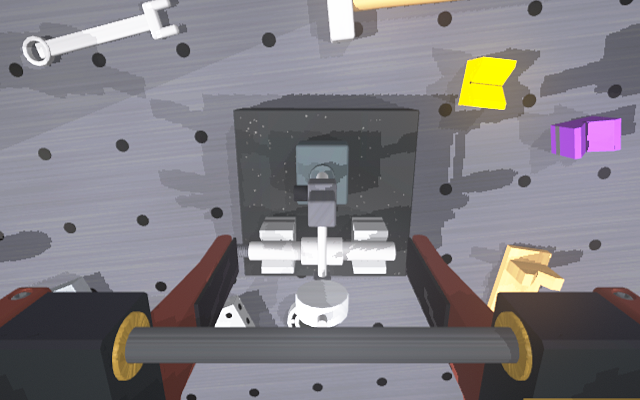

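View pics/s13c.png

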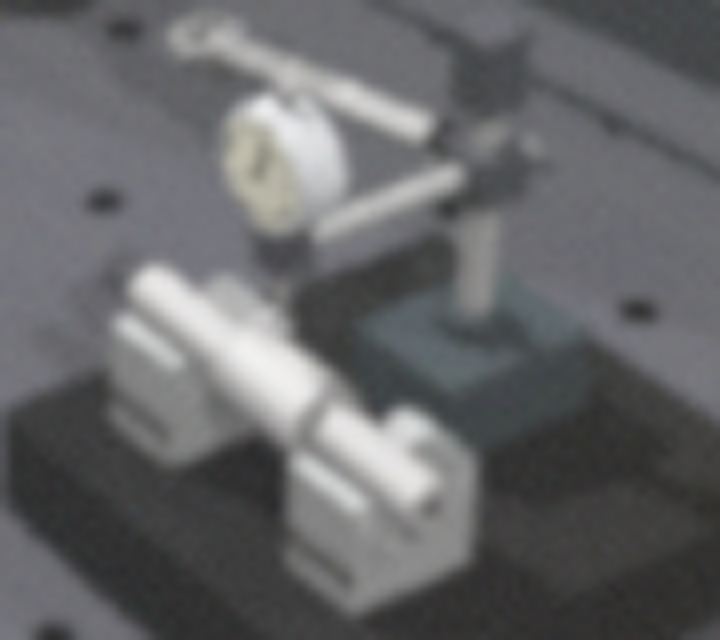

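View pics/t13.png

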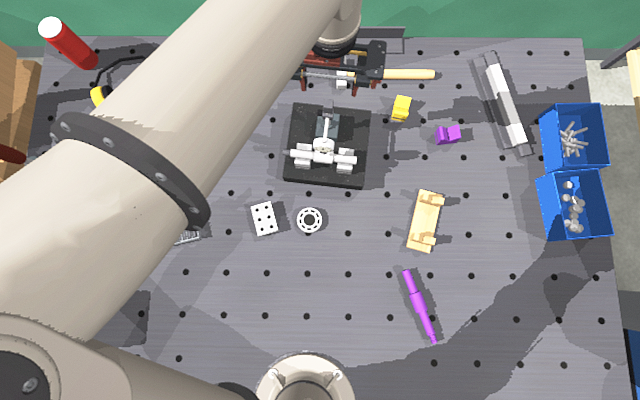

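Run:
```python
import cv2
p=cv2.imread('pics/w13.png');cv2.imwrite('pics/w13c.png',cv2.convertScaleAbs(cv2.resize(p[135:340,240:405],None,fx=2.9,fy=2.9,interpolation=cv2.INTER_CUBIC),alpha=1.2))
cv2.imwrite('pics/w13b.png',cv2.convertScaleAbs(cv2.resize(p[140:210,285:360],None,fx=8,fy=8,interpolation=cv2.INTER_CUBIC),alpha=1.5))
cv2.imwrite('pics/w13e.png',cv2.resize(p[208:283,240:405],None,fx=4.8,fy=4.8,interpolation=cv2.INTER_CUBIC))
p=cv2.imread('pics/t13.png');cv2.imwrite('pics/t13c.png',cv2.convertScaleAbs(cv2.resize(p[95:195,275:380],None,fx=5.8,fy=5.8,interpolation=cv2.INTER_CUBIC),alpha=1.2))
```

```text
(no output)
```

View pics/w13b.png

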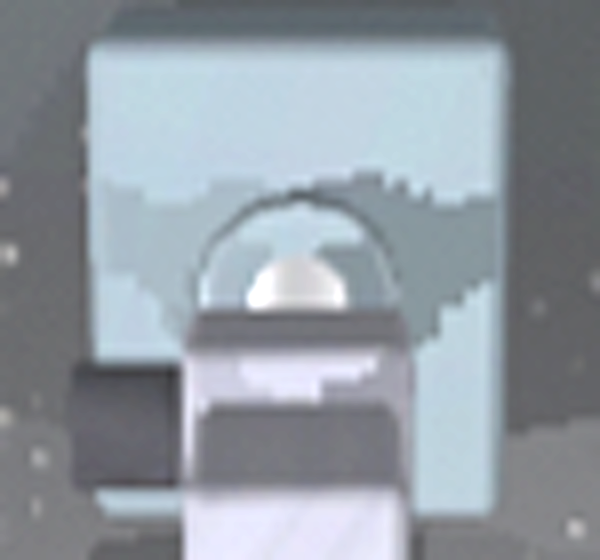

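View pics/w13e.png

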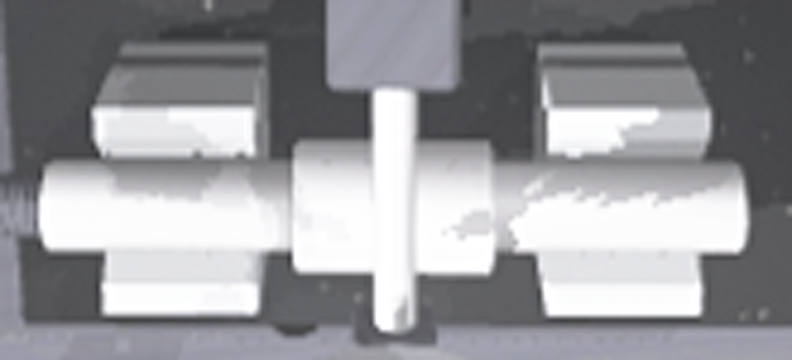

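View pics/t13c.png

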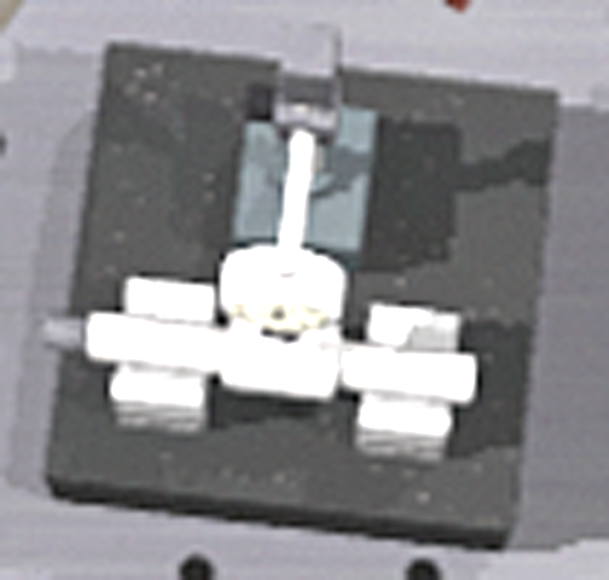

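Run:
```python
from h import *
C=C_('w13')
B=quad('wrist',[(88,42),(508,42),(498,516),(98,516)],.084,285,140,8,C).mean(0)
L=quad('wrist',[(93,108),(256,108),(260,315),(103,315)],.092,240,208,4.8,C).mean(0)
R=quad('wrist',[(548,108),(712,108),(703,316),(546,316)],.092,240,208,4.8,C).mean(0)
m=(L+R)/2;e=(L-R)[:2]/np.linalg.norm((L-R)[:2]);n=np.array([e[1],-e[0]])
d=B[:2]-m[:2];print('post rel shaft: n',d@n*1000,'e',d@e*1000,m,np.linalg.norm(L-R))
f=lambda u,v,z:ray('wrist',240+u/4.8,208+v/4.8,z,C)[:2]
for a in((293,205),(494,205)):print('thick end',(f(*a,.088)-m[:2])@e*1000)
# head top & dial in wrist
```

```text
ctr [ 0.6539 -0.0451  0.084 ] L [52.5 62.2 52.6 62.3] ang [-96.1 173.9  83.9  -6.2]
ctr [0.5769 0.0118 0.092 ] L [35.7 50.7 35.8 50.7] ang [-96.  173.5  84.   -6.5]
ctr [ 0.5662 -0.0879  0.092 ] L [35.9 50.9 35.7 50.9] ang [-96.  174.7  84.   -5.1]
post rel shaft: n 82.7035628558866 e 1.7615509171088486 [ 0.57152284 -0.03806793  0.092     ] 0.10028735094067197
thick end 24.28124693222826
thick end -21.074294364750333
```

Run:
```python
import cv2
p=cv2.imread('pics/t13.png');cv2.imwrite('pics/t13d.png',cv2.resize(p[110:178,290:360],None,fx=11,fy=8.5,interpolation=cv2.INTER_CUBIC))
```

```text
(no output)
```

View pics/t13d.png

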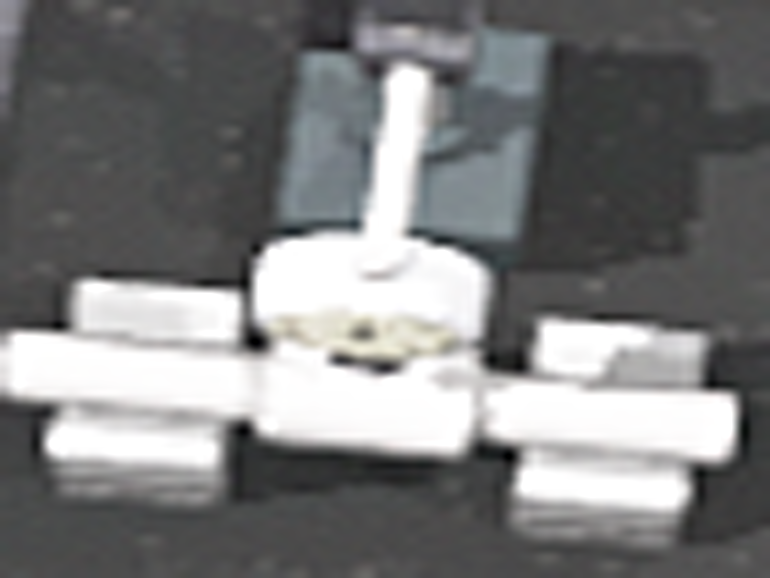

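Run:
```python
from h import *
C=C_('t13')
f=lambda u,v,z:ray('top',290+(u+.5)/11-.5,110+(v+.5)/8.5-.5,z,C)
nl,nr,fr=f(277,220,.084),f(517,241,.084),f(550,33,.084);B=(nl+fr)/2
print(np.linalg.norm(nl-nr),np.linalg.norm(nr-fr),B)
def c(q): 
    P=[f(*x,.092) for x in q];print([round(np.linalg.norm(P[i]-P[i-1])*1000,1) for i in range(4)]);return sum(P)/4
L=c([(72,281),(242,294),(222,467),(43,457)]);R=c([(537,319),(705,335),(690,508),(513,495)])
m=(L+R)/2;e=(L-R)[:2]/np.linalg.norm((L-R)[:2]);n=np.array([e[1],-e[0]])
d=B[:2]-m[:2];print('post n',d@n*1000,'e',d@e*1000,m)
for a in((255,395),(480,418)):print('thick',(f(*a,.088)-m)[:2]@e*1000)
```

```text
0.05274935095119253 0.0629522397336863 [ 0.65295439 -0.04234914  0.084     ]
[np.float64(51.2), np.float64(36.9), np.float64(50.1), np.float64(38.3)]
[np.float64(50.9), np.float64(36.3), np.float64(49.8), np.float64(37.7)]
post n 82.1010762068544 e 1.265517271913434 [ 0.57115654 -0.03518667  0.092     ]
thick 26.264757614695927
thick -22.51557098003809
```

Run:
```python
from h import *
go([.6555,-.0465,.177],-96.2)
```

```text
t 32.45 tcp [ 0.6553 -0.0465  0.2752] jaw -96.2 q7 [-0.69  0.58  1.02  1.61 -0.53  1.23 -1.25] w 0.0877 F [-0.7  0.2  0.4]
dp [-1.1  0.3 98.2] spin 0.0 or -180.0 tilt 0.77
```

```bash
python3 -m handwheel '[{"dp":[-0.3,0.3,30],"spin":0},{"dp":[-0.7,0.3,60],"spin":0},{"dp":[-1,0.3,85],"spin":0},{"dp":[-1.1,0.3,95],"spin":0},{"dp":[-1.1,0.3,98],"spin":0},{"dp":[-1.1,0.3,98],"spin":0},{"dp":[-1.1,0.3,98],"spin":0}]' 1; python3 -m handwheel '[{"dp":[0,0,0],"spin":0},{"dp":[0,0,0],"spin":0},{"dp":[0,0,0],"spin":0},{"dp":[0,0,0],"spin":0},{"dp":[0,0,0],"spin":0},{"dp":[0,0,0],"spin":0},{"dp":[0,0,0],"spin":0},{"dp":[0,0,0],"spin":0}]' 0
```

```text
time: 33.15
tcp_pos: [0.6562, -0.0469, 0.1784]
ee_rot: [-0.001, 0.999, -0.054, 0.008]
force: [-0.1, -0.9, -0.2]
gripper_width: 0.0881
time: 33.95
tcp_pos: [0.6562, -0.0469, 0.1783]
ee_rot: [-0.001, 0.999, -0.054, 0.008]
force: [0.1, 0.2, -0.5]
gripper_width: 0.0274
```

```bash
python3 -m handwheel '[{"dp":[0,0,0],"spin":0},{"dp":[0,0,0],"spin":0},{"dp":[0,0,0],"spin":0},{"dp":[0,0,0],"spin":0}]' 0;  python3 -m handwheel '[{"dp":[0,0,-1.5],"spin":0},{"dp":[0,0,-3],"spin":0},{"dp":[1.2,0,-3],"spin":0},{"dp":[2.4,0,-3],"spin":0},{"dp":[2.4,0,-3],"spin":0},{"dp":[2.4,0,-3],"spin":0}]' 0
python3 - <<'E'
from h import *
go([.6586,-.0471,.1783],-96.2)
E
```

```text
time: 34.35
tcp_pos: [0.6562, -0.0466, 0.1783]
ee_rot: [-0.001, 0.999, -0.054, 0.007]
force: [0.2, 1.0, 0.0]
gripper_width: 0.0199
time: 34.95
tcp_pos: [0.6585, -0.047, 0.1811]
ee_rot: [-0.001, 0.999, -0.054, 0.007]
force: [-0.7, -0.4, -8.4]
gripper_width: 0.0201
t 34.95 tcp [ 0.6585 -0.047   0.1811] jaw -96.2 q7 [-0.64  0.67  0.94  1.7  -0.61  1.08 -1.19] w 0.0201 F [-0.7 -0.4 -8.4]
dp [0.1 0.1 2.8] spin 0.0 or -180.0 tilt 0.84
```

```bash
python3 -m handwheel '[{"dp":[0,0,1],"spin":0},{"dp":[0,0,2],"spin":0},{"dp":[0,0,2.7],"spin":0},{"dp":[0,0,3.3],"spin":0},{"dp":[0,0,3.3],"spin":0}]' 0;  python3 -m handwheel '[{"dp":[0,0,0],"spin":0},{"dp":[0,0,0],"spin":0},{"dp":[0,0,0],"spin":0},{"dp":[0,0,0],"spin":0},{"dp":[0.3,0,-20],"spin":0},{"dp":[1,0,-60],"spin":0},{"dp":[1.5,0,-90],"spin":0},{"dp":[1.5,0,-100],"spin":0},{"dp":[1.5,0,-100],"spin":0},{"dp":[1.5,0,-100],"spin":0}]' 1
python3 - <<'E'
from h import *
go([.6561,-.0465,.32],-96.2)
shot('wrist','w14',(240,135,405,340),2.9)
p=cv2.imread('pics/w14.png');cv2.imwrite('pics/w14b.png',cv2.convertScaleAbs(cv2.resize(p[140:210,285:360],None,fx=8,fy=8,interpolation=cv2.INTER_CUBIC),alpha=1.5))
cv2.imwrite('pics/w14e.png',cv2.resize(p[208:283,240:405],None,fx=4.8,fy=4.8,interpolation=cv2.INTER_CUBIC))
shot('side','s14')
E
```

```text
time: 35.45
tcp_pos: [0.6586, -0.047, 0.1783]
ee_rot: [-0.001, 0.999, -0.054, 0.007]
force: [-1.7, 0.5, -1.8]
gripper_width: 0.0199
time: 36.45
tcp_pos: [0.658, -0.0468, 0.277]
ee_rot: [-0.001, 0.999, -0.054, 0.007]
force: [-0.4, 0.4, 0.4]
gripper_width: 0.0877
t 36.45 tcp [ 0.658  -0.0468  0.277 ] jaw -96.18 q7 [-0.68  0.59  1.02  1.6  -0.53  1.24 -1.25] w 0.0877 F [-0.4  0.4  0.4]
dp [ -1.4  -0.3 -43. ] spin 0.0 or -180.0 tilt 0.77
```

View pics/w14b.png

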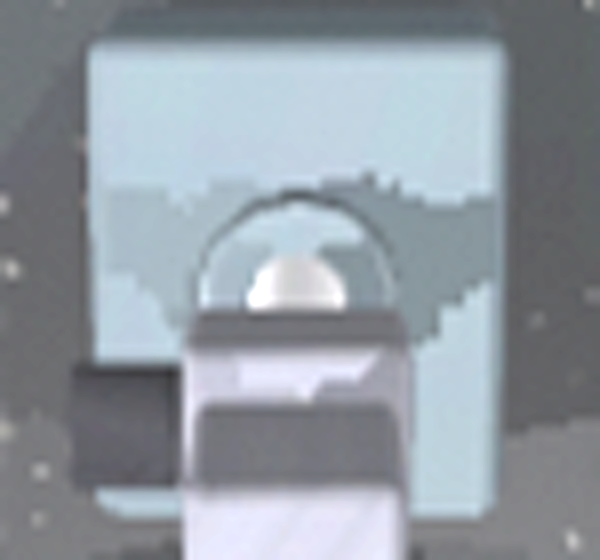

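View pics/w14e.png

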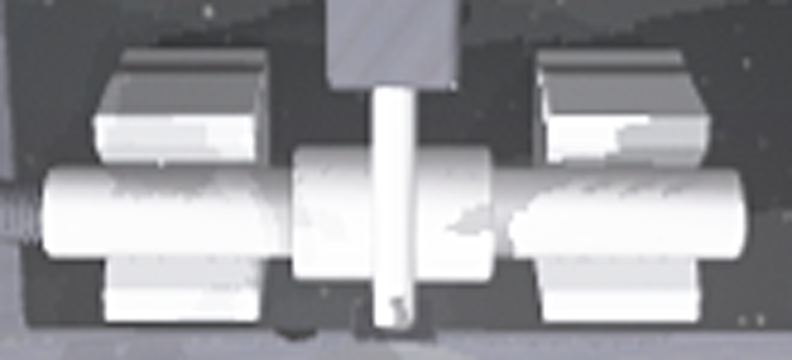

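View pics/s14.png

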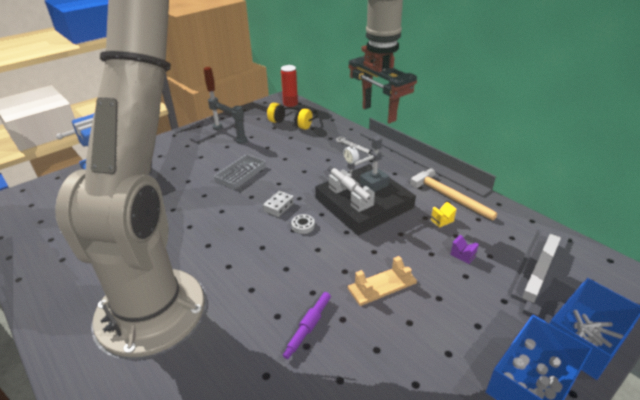

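Run:
```python
from h import *
C=C_('w14')
B=quad('wrist',[(88,42),(507,42),(497,517),(97,517)],.084,285,140,8,C).mean(0)
L=quad('wrist',[(96,114),(256,114),(260,321),(105,321)],.092,240,208,4.8,C).mean(0)
R=quad('wrist',[(547,115),(710,115),(699,321),(545,321)],.092,240,208,4.8,C).mean(0)
m=(L+R)/2;e=(L-R)[:2]/np.linalg.norm((L-R)[:2]);n=np.array([e[1],-e[0]])
d=B[:2]-m[:2];print('post n',d@n*1000,'e',d@e*1000,np.linalg.norm(L-R))
for nme,(u,v) in dict(setup=(264,219),bear=(310,220)).items(): pass
s=env.read_state();print(s['time'],s['joint_velocities'].round(3),s['force'].round(1))
a=cv2.imread('pics/top0.png');b=cv2.imread('pics/t13.png');dd=cv2.absdiff(a,b).max(2)[195:245,245:330];print('bystander diff>60',(dd>60).sum())
```

```text
ctr [ 0.6559 -0.0453  0.084 ] L [52.6 62.7 52.8 62.7] ang [-96.1 173.9  83.9  -6.3]
ctr [0.577  0.0117 0.092 ] L [35.3 51.1 35.5 51.1] ang [-96.  173.5  84.   -6.8]
ctr [ 0.5663 -0.0879  0.092 ] L [35.9 50.8 35.2 50.8] ang [-96.  174.2  84.   -5.1]
post n 84.52868627905642 e 1.7642173395550198 0.10015526963030592
36.55 [ 0.001  0.     0.002 -0.005  0.002  0.002 -0.003] [ 0.3  0.2 -0.7]
bystander diff>60 0
```

84.5 mm against the 85 mm wanted, everything still in place and the gripper clear; handing in.

```bash
python3 -c "
from bench import env
print(env.hand_in())"
```

```text
the job is handed in; nothing more can be done
None
```

The run-out check is set up on the plate and handed in, in the order asked, at about 36.6 s of the 109 s allowed.

- **Vee blocks:** both stand on the near half of the plate, 100 mm apart. Their vees are in line and square to the plate to within about half a degree.
- **Shaft:** it lies in both vees with the threaded end to the left. Just after it was laid in, the thick part measured within about 1 mm of midway between the blocks. A later, more slanted view read 1.6 mm and the coarser top camera about 1.9 mm, so those readings disagree slightly.
- **Indicator:** it stands on the far half, facing the robot. On first placing, its post was about 82.5 mm behind the shaft axis, so I gripped it again and moved it 2.4 mm further back. The last check gave 84.5 mm against the 85 mm wanted, so the stylus is within about 1 mm of the axis. Along the shaft it is within about 1 mm of the middle of the thick part.
- **Bystanders:** the setup block and ball bearing showed no change in the top view from the start until just before the small indicator correction. The look-alikes were not touched.
- **At hand-in:** the gripper was open, at rest and clear of everything. The contact forces I read stayed around 10 N or less.

I could not see the stylus tip itself clearly in any view. Its position is worked out from the indicator's base and the dimensions given.

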